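Tighten the module clamp bolt in short spanner swings

ROBOT

A 6-joint arm with a two-finger parallel gripper is mounted at the origin on the work surface. World frame = base frame: x ahead of the robot, y to its left, z up, the work surface at z = 0. Lengths are in m, angles in rad, forces in N, time in s.
With the tool pointing down it reaches from about 0.225 to 0.875 m from the base axis. Payload 3.4 kg.
Tool frame: the origin (TCP) lies at the very end of the fingers, on their centre line; the grasp point (between the pads) lies 19 mm behind it; z points along the fingers, y is the direction in which the jaws open and shut (so a half turn about z gives the same grasp; the last joint's range is limited). The gripper opens to 85 mm and grips with 20 to 120 N. Pads are 22 mm wide; open, the fingers measure 114 mm over their backs; the gripper's body (76 mm by 85 mm) begins 54 mm behind the grasp point. The pads swing forward as they close: fully open they stand 13 mm farther back than shut.
Start: joints at [1.031, 0.276, 1.505, -0, 1.361, -0.121], TCP at [0.234, 0.525, 0.231] pointing down, gripper open.
Joint ranges: [-2.89, 2.89], [-0.75, 2.08], [0.22, 2.7], [-1.18, 4.32], [0.11, 2.71], [-2.7, 2.7]. Speed limits (rad/s): [2.57, 2.57, 3.14, 3.14, 3.14, 3.14].

INTERFACE

Orientations are given as a unit quaternion [w, x, y, z].
In Python, from rig import manip gives the robot as it stands. The module is installed in compiled form; this text tells all that it offers.
- The arm moves only by the tool carry_out, never from a script. Its argument "moves" is one flat list of numbers, 5 for each row, row after row: the opening in per cent of the stroke, from 0 (shut) to 100 (fully open), then the shift along the world's x, y, z in cm, then the turn about the world's z in rad. A call has exactly 10 rows; each row shifts and turns the commanded pose from where the row before left it; what a row does not reach is not made up. A row lasts 1/10 s, in which the tool goes at most 50 mm and 8.59 degrees, less where a joint would pass 70% of its speed; a pose out of reach is approached as far as the arm can. A call is refused whole if a number of a shift passes 5 or a number of a turn 0.15, either way. A call with a gripper value outside its range is refused whole. The fingers move at their own pace and stop on an object; "squeeze" is the grip in N (left out, the last holds). Time passes only in rows, so rows that do not move let the fingers close, or fill a call up. It gives the time, the measured TCP pose, the force and the opening at its end, in the units of the state.
- manip.get_state(): the state, without advancing time (a new reading comes with each control period).
- manip.get_image(name): name is "scene" or "top"; returns the picture (384x512x3 uint8, red, green, blue); there is no depth.
- manip.camera_info(name): a dict with "fov_y" (degrees; the focal length in pixels is half the picture's height over the tangent of half this angle, whatever the lens; pixels are square), "cx", "cy" (the principal point, pixels), "rvec" (rotation vector, rad) and "tvec" (3), from world to camera coordinates, as OpenCV has them. Camera axes: x right, y down, z forward; pixel columns grow to the right and rows downward; lengths in m; the calibration is good to about 2 mm. A picture is of the moment at which its call begins. camera_info takes no time and is no camera call.
- manip.sign_off(): hands the job in, once; it reports no verdict.
The state is a dict: "clock": time; "qpos": joint angles; "qd": joint speeds; "effort": joint torques, N m; "position": TCP position; "ee_rot": TCP orientation; "contact_force": force on the tool from outside, world axes, zero at the start; "moment": the same for the moment, N m; "width": finger opening in m.
Only numpy, scipy, OpenCV 4.12 (cv2) and the standard library are available. Lean on these libraries where they do the work, as an engineer would, in place of code of your own. Each camera call takes 0.05 s, during which the arm holds its last target. There are 200 camera calls.

TASK

Take the orange-handled ring spanner from the blue mat, seat it fully on the brass star-shaped bolt of the circuit-board jig and, turning the bolt only with the spanner, tighten it clockwise in short swings between the two blue capacitors, re-seating the spanner after each swing, until it stops. Finish with one firm, steady pull against the stop to about 0.8 N m (roughly 10 N at the handle; 1.2 N m is too much), never ramming the spanner or knocking the capacitors. Then lay the spanner flat in the middle of the blue mat and let go, leaving everything else where it is.

Things in the scene. Friction and masses are not known exactly. Their poses are not given: they have to be found in the camera images.
- spanner: Loose ring spanner, about 0.16 kg. Origin: ring centre, underside; z up; handle along -x. Steel ring 38 mm wide, 14 mm high, open through; six teeth inside reach in to 10.4 mm from the centre, lobe gaps between them along x and every 60 degrees. Orange grip: x -50 to -140 mm, 14 mm wide (y), 22 mm high; balanced, level grasp across it at x = -75 mm, 12 mm up.
- spanner_mid (a point): Point of the spanner midway along its length, on its underside, 60 mm from the ring centre towards the handle. Hold the grip hard (about 60 N): in a loose grip the ring tips up or down when it is pressed or pulled.
- bolt_head (a point): Brass six-lobe bolt head, 28 mm across lobe tips. Point on the bolt axis at the foot of the lobes (washer top, 40 mm above the table), z up; lobes 10 mm high, bevelled 18.6 mm pilot up to 18 mm. Turns with the bolt, x along a lobe: the spanner fits when the two x axes differ by a multiple of 60 degrees, with about 6 degrees of play either way; fully seated, its origin is here.
- bolt (a joint): Turn of the bolt in rad; grows as it is tightened, clockwise seen from above. Starts 1.8 to 2.7 rad short of tight; the hard stop (tight) is at about 3.32. Running friction about 0.16 N m. Torque on it is the sideways force times the distance from the bolt axis plus the twist of the gripper, both counted. Under load the spanner jams: turn back before lifting.
- jig: Fixed jig, 190 x 160 mm: cooling plate with a green circuit board. Origin on the table under the bolt axis. The handle swings over its -x side, where parts stay below 34 mm; a finned heatsink 56 mm high is at x 24 to 60 mm. The capacitors let the seated spanner swing with its x axis up to about 45 degrees either side of the jig's x axis.
- cap_left: Blue upright capacitor on the board, fragile, 18 mm diameter, from 20 to 62 mm above the table; origin at the centre of its foot; 45 mm from the bolt axis, on the jig's +y side.
- cap_right: The same capacitor on the jig's -y side.
- mat: Blue mat fixed on the table, 200 x 125 x 3 mm, where the spanner lies; origin under its centre, x along its length. It may be on the left or on the right of the jig.
- tray: Grey fixed tray, 180 x 130 x 22 mm, on the other side of the jig; origin under its centre.
- driver: Small red screwdriver in the tray, 130 mm long; leave alone.
- flux: Amber flux jar in the tray, 38 mm diameter, 30 mm high; leave alone.
- phone: Dark phone on the table, 150 x 72 x 8 mm; leave alone.
- spool: Solder spool, 56 mm diameter, 40 mm high; leave alone.
- solvent: White solvent bottle, 56 mm diameter, 130 mm high; leave alone.
- cup: White cup, 64 mm diameter, 60 mm high; leave alone.
- battery: Grey phone battery, 85 x 50 x 6 mm; leave alone.
Not all that is in view belongs to the job. Of the things that look like the spanner, take the one that is farthest to the robot's right at the start.

How it is judged:
By the outcome, as a careful person would: the job done as asked, in the order asked, and still so for the second after the job is handed in, with the robot touching nothing.
It also fails if it takes over 72 s, if anything falls off the work surface, if the arm or the gripper's body presses on something with over 40 N, if the wrist force passes 120 N, or if a joint passes its speed limit or range.

## Working session

There is one attempt and no reset: what is moved stays moved. The work goes in short steps, Python scripts to look and compute and a tool call to move; the robot and the scene stay as the last step left them, time stands still between calls to the robot, and variables do not carry over. Pictures are saved under pics/ and viewed, about 8 in all and at most 12, crops included, and the job is handed in when it is done.

Besides the shell and the picture viewer there is one more tool, called after "Call:" in YAML: its name, and indented under it one key for each argument. carry_out: Moves the arm, as the interface text tells. Its arguments: {"type":"object","properties":{"moves":{"type":"array","items":{"type":"number"}},"squeeze":{"type":"number"}},"required":["moves"]}

```bash
mkdir -p pics
cat > h.py <<'E'
import numpy as np, cv2
from rig import manip
def cam(n):
    i=manip.camera_info(n); f=192/np.tan(np.radians(i["fov_y"]/2))
    K=np.array([[f,0,i["cx"]],[0,f,i["cy"]],[0,0,1]]); R=cv2.Rodrigues(np.array(i["rvec"],float))[0]
    return K,R,np.array(i["tvec"],float)
def w2p(n,P):
    K,R,t=cam(n); q=(K@(R@np.atleast_2d(P).T+t[:,None])).T; return q[:,:2]/q[:,2:]
def p2w(n,uv,z):
    K,R,t=cam(n); uv=np.atleast_2d(uv); d=(R.T@np.linalg.inv(K)@np.c_[uv,np.ones(len(uv))].T).T
    c=-R.T@t; return c+d*((z-c[2])/d[:,2])[:,None]
def st():
    s=manip.get_state()
    for k in("clock","position","ee_rot","contact_force","moment","width","qpos"): print(k,np.round(s[k],4))
    return s
def snap(n,f,crop=None,sc=1):
    im=manip.get_image(n)
    if crop: x0,y0,x1,y1=crop; im=im[y0:y1,x0:x1]
    if sc!=1: im=cv2.resize(im,None,fx=sc,fy=sc,interpolation=cv2.INTER_CUBIC)
    cv2.imwrite("pics/"+f,im[:,:,::-1]); return im
E
python3 - <<'E'
from h import *
st()
for n in("scene","top"):
    print(n,manip.camera_info(n)); snap(n,n+"0.png",sc=1.5)
E
```

```text
clock 0.0
position [0.2336 0.5248 0.2304]
ee_rot [-3.000e-04  2.079e-01  9.782e-01 -9.000e-04]
contact_force [-0.1907 -0.2673 -0.1439]
moment [ 0.0466 -0.0152 -0.0537]
width 0.0855
qpos [ 1.031   0.2766  1.5061 -0.      1.3607 -0.121 ]
scene {'fov_y': 49.4682780901004, 'cx': 255.621139476988, 'cy': 196.62113075836953, 'rvec': array([ 0.67043007,  2.59869242, -1.17229443]), 'tvec': array([ 0.50431452, -0.11442519,  1.57251457])}
top {'fov_y': 42.33879596130922, 'cx': 254.1315301138289, 'cy': 190.34983874441383, 'rvec': array([ 2.12791213, -2.11878376,  0.22418128]), 'tvec': array([-0.05352442,  0.57794429,  1.42672715])}
```

View pics/top0.png

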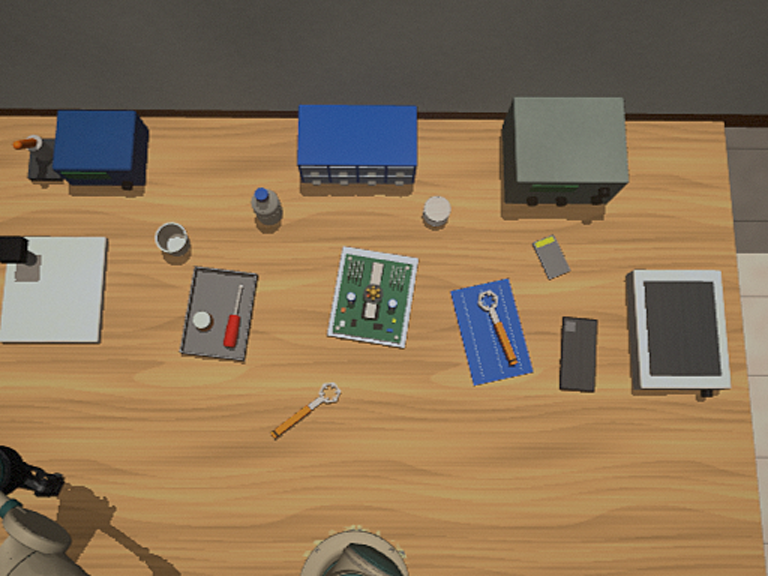

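View pics/scene0.png

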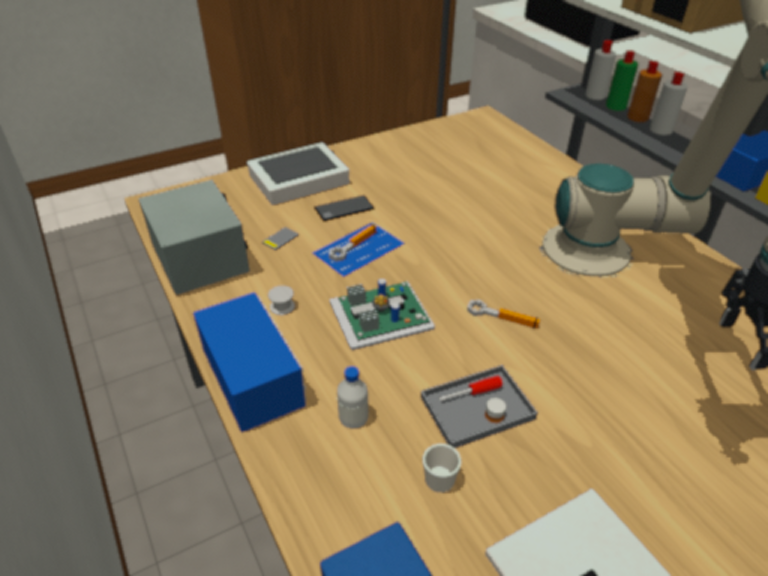

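The top view shows the right-hand spanner on the blue mat with its ring near (487,301) and handle end near (514,364). The bolt is at (373,293), with the caps at (351,299) and (392,305). The scene view agrees, and the decoy spanner lies on the table near (500,313). Next I'll measure these on crops.

Run:
```python
from h import *
acc=np.mean([manip.get_image("top").astype(float) for _ in range(4)],0).astype(np.uint8)
acs=np.mean([manip.get_image("scene").astype(float) for _ in range(4)],0).astype(np.uint8)
np.save("top.npy",acc);np.save("scene.npy",acs)
a=cv2.resize(acc[185:225,228:268],(400,400),interpolation=cv2.INTER_CUBIC)
b=cv2.resize(acs[180:220,235:275],(400,400),interpolation=cv2.INTER_CUBIC)
c=cv2.resize(acc[180:260,210:290],(400,200+200),interpolation=cv2.INTER_CUBIC)
cv2.imwrite("pics/jig1.png",np.hstack([a,b])[:,:,::-1])
hsv=cv2.cvtColor(acc,cv2.COLOR_RGB2HSV)
m=np.zeros(hsv.shape[:2],bool); m[170:270,290:365]=1
blue=(hsv[...,0]>100)&(hsv[...,0]<125)&(hsv[...,1]>150)&m
orange=(hsv[...,0]<20)&(hsv[...,1]>180)&(hsv[...,2]>120)&m
pts=np.argwhere(blue)[:,::-1].astype(np.float32)
mat=p2w("top",cv2.boxPoints(cv2.minAreaRect(pts)),.003); print("mat corners\n",mat.round(4), mat.mean(0))
e=[np.linalg.norm(mat[i]-mat[i-1]) for i in range(4)];print(e)
op=p2w("top",np.argwhere(orange)[:,::-1],.003+.020)[:,:2]
steel=(hsv[...,1]<70)&(hsv[...,2]>110)&m; steel[:,:]&=cv2.dilate(blue.astype(np.uint8),np.ones((9,9)))>0
sp=p2w("top",np.argwhere(steel)[:,::-1],.003+.014)[:,:2]
print(len(op),len(sp))
mu=op.mean(0);u=np.linalg.svd(op-mu)[2][0]; 
if u@(np.median(sp,0)-mu)<0:u=-u
pr=(op-mu)@u; print("grip mean",mu,"dir",u,np.degrees(np.arctan2(u[1],u[0])),"ext",pr.min(),pr.max())
s2=sp[((sp-mu)@u)>.06]; r,rad=cv2.minEnclosingCircle(s2.astype(np.float32)); print("ring",r,rad, "at",(np.array(r)-mu)@u, (np.array(r)-mu)@np.array([-u[1],u[0]]))
d=np.array(r)-mu;print(np.degrees(np.arctan2(d[1],d[0])))
# caps (blue) on jig, white jig frame
m=np.zeros_like(m);m[160:240,215:282]=1
green=(hsv[...,0]>35)&(hsv[...,0]<90)&(hsv[...,1]>80)&m
g=p2w("top",cv2.boxPoints(cv2.minAreaRect(np.argwhere(green)[:,::-1].astype(np.float32))),.02);print("board",g.round(4),g.mean(0))
w=((hsv[...,1]<60)&(hsv[...,2]>120)|green)&m
W=p2w("top",cv2.boxPoints(cv2.minAreaRect(np.argwhere(w)[:,::-1].astype(np.float32))),.01);print("jig",W.round(4),W.mean(0))
```

```text
mat corners
 [[ 0.5781 -0.1959  0.003 ]
 [ 0.6085 -0.3157  0.003 ]
 [ 0.4141 -0.3565  0.003 ]
 [ 0.3854 -0.2394  0.003 ]] [ 0.49653853 -0.27687562  0.003     ]
[np.float64(0.19760384132830366), np.float64(0.1236060871875933), np.float64(0.19864078793461415), np.float64(0.12057799001160345)]
111 219
grip mean [ 0.46994662 -0.3007054 ] dir [0.93434895 0.35635943] 20.876783644897404 ext -0.044733815479697674 0.04173653381184729
ring (0.5544357299804688, -0.26036936044692993) 0.07127789407968521 at 0.09331643636273682 0.007579446072932245
25.520328375756527
board [[ 0.4921  0.0469  0.02  ]
 [ 0.6526  0.0229  0.02  ]
 [ 0.6301 -0.1136  0.02  ]
 [ 0.4704 -0.0869  0.02  ]] [ 0.56129111 -0.03269013  0.02      ]
jig [[ 0.4857  0.0597  0.01  ]
 [ 0.6728  0.0327  0.01  ]
 [ 0.6468 -0.1285  0.01  ]
 [ 0.4607 -0.0977  0.01  ]] [ 0.56653329 -0.03345021  0.01      ]
```

View pics/jig1.png

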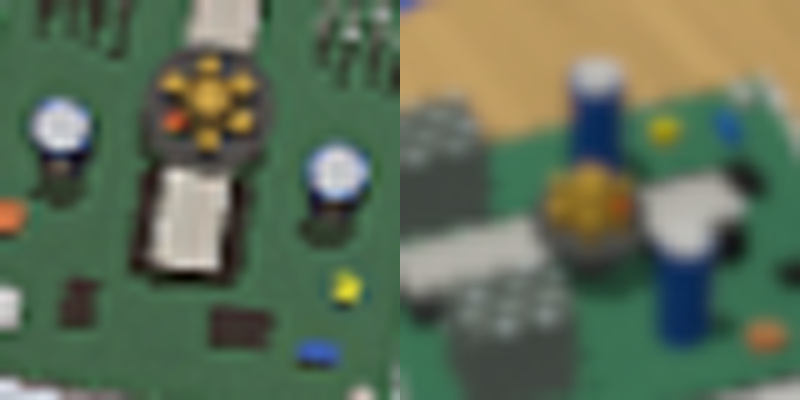

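The zoomed top view resolves the six lobes around (208,100): (210,62), (242,85), (242,120), (207,140), a red one at (175,122), and (172,82). The cap tops are at (60,125) and (337,170).

Run:
```python
from h import *
acc=np.load("top.npy");hsv=cv2.cvtColor(acc,cv2.COLOR_RGB2HSV)
def cp(l): return (np.array(l,float)+.5)/10-.5+[228,185]
L=p2w("top",cp([(210,62),(242,85),(242,120),(207,140),(175,122),(172,82)]),.05)[:,:2]; c=L.mean(0)
d=L-c; a=np.degrees(np.arctan2(d[:,1],d[:,0])); print("bolt",c,"r",np.linalg.norm(d,axis=1).round(4),"ang",a.round(1))
print("mod60",np.degrees(np.angle(np.exp(6j*np.radians(a)).mean()))/6)
for it in range(3): # harmonic on value channel
    v,u=np.mgrid[190:206:.1,240:258:.1]; I=cv2.remap(hsv[...,2].astype(np.float32)*(hsv[...,1]>90),u.astype(np.float32),v.astype(np.float32),cv2.INTER_CUBIC)
    P=p2w("top",np.c_[u.ravel(),v.ravel()],.05)[:,:2]-c; r=np.linalg.norm(P,axis=1);k=(r>.008)&(r<.014)
    th=np.arctan2(P[:,1],P[:,0]); print("harm",np.degrees(np.angle((I.ravel()*np.exp(6j*th))[k].sum()))/6);break
C=p2w("top",cp([(60,125),(337,170)]),.062)[:,:2]; print("caps",C,np.linalg.norm(C-c,axis=1),"mid",C.mean(0)); q=C[0]-C[1];print("jig x ang",np.degrees(np.arctan2(q[1],q[0]))-90, np.linalg.norm(q))
# ring
m=np.zeros(hsv.shape[:2],np.uint8);m[190:225,308:345]=1
s=((hsv[...,1]<90)&(hsv[...,2]>90)).astype(np.uint8)*m
n,lab,stt,ce=cv2.connectedComponentsWithStats(s); i=1+stt[1:,4].argmax(); print(stt[i],ce[i])
pp=p2w("top",np.argwhere(lab==i)[:,::-1],.017)[:,:2]
g=np.array([.46995,-.3007]); al=np.hypot(*(pp-g).T); print(al.min(),al.max())
rp=pp[al>.072]; ctr,rad=cv2.minEnclosingCircle(rp.astype(np.float32)); print("ring",ctr,rad,rp.mean(0),"ang",np.degrees(np.arctan2(*(np.array(ctr)-g)[::-1])),np.linalg.norm(np.array(ctr)-g))
a=cv2.resize(acc[180:260,295:375],(560,560),interpolation=cv2.INTER_CUBIC);cv2.imwrite("pics/mat1.png",a[:,:,::-1])
```

```text
bolt [ 0.56617552 -0.03380917] r [0.0122 0.0114 0.0116 0.0117 0.0117 0.0124] ang [  -2.5  -63.  -118.3  178.8  122.2   61.1]
mod60 -0.2721264917273037
harm -0.08533415797856952
caps [[ 0.556616    0.0101932 ]
 [ 0.54346339 -0.07224237]] [0.0450288  0.04464249] mid [ 0.55003969 -0.03102458]
jig x ang -9.065143307539088 0.08347822319701294
[318 193  16  23 137] [326.15328467 203.06569343]
0.04438269356134801 0.11452509555936834
ring (0.5580056309700012, -0.26821428537368774) 0.021841464564204216 [ 0.55810447 -0.26896015] ang 20.250158812863006 0.09385688999912176
```

View pics/mat1.png

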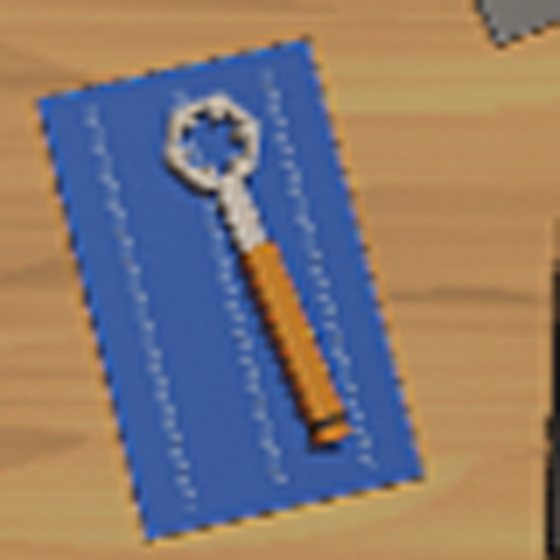

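Call:
carry_out:
  moves: [100, 1.3, -5, 0, -0.14, 100, 1.3, -5, 0, -0.14, 100, 1.3, -5, 0, -0.14, 100, 1.3, -5, 0, -0.14, 100, 1.3, -5, 0, -0.14, 100, 1.3, -5, 0, -0.14, 100, 1.3, -5, 0, -0.14, 100, 1.3, -5, 0, -0.14, 100, 1.3, -5, 0, -0.14, 100, 1.3, -5, 0, -0.14]
  squeeze: 60

```text
clock: 1.5
position: [0.3598, 0.0395, 0.2318]
ee_rot: [0.001, 0.791, 0.612, 0.001]
contact_force: [1.5, 0.9, -0.0]
width: 0.0851
```

The mat view shows the spanner lying at about 20° to world x, with the ring at (213,143) and the grip end at (328,430), and free space around it.

Call:
carry_out:
  moves: [60, 1.24, -3.19, -1.2, -0.0956, 60, 1.24, -3.19, -1.2, -0.0956, 60, 1.24, -3.19, -1.2, -0.0956, 60, 1.24, -3.19, -1.2, -0.0956, 60, 1.24, -3.19, -1.2, -0.0956, 60, 1.24, -3.19, -1.2, -0.0956, 60, 1.24, -3.19, -1.2, -0.0956, 60, 1.24, -3.19, -1.2, -0.0956, 60, 1.24, -3.19, -1.2, -0.0956, 60, 1.24, -3.19, -1.2, -0.0956]

```text
clock: 2.5
position: [0.4841, -0.2791, 0.1109]
ee_rot: [0.0, 0.984, 0.18, 0.0]
contact_force: [0.4, -0.4, -0.1]
width: 0.0512
```

Call:
carry_out:
  moves: [60, 0, 0, -1, 0, 60, 0, 0, -1, 0, 60, 0, 0, -1, 0, 60, 0, 0, -1, 0, 60, 0, 0, -1, 0, 60, 0, 0, 0, 0, 60, 0, 0, 0, 0, 60, 0, 0, 0, 0, 60, 0, 0, 0, 0, 60, 0, 0, 0, 0]

```text
clock: 3.5
position: [0.4839, -0.2778, 0.0618]
ee_rot: [0.0, 0.983, 0.182, 0.0]
contact_force: [0.0, 1.4, -0.1]
width: 0.0513
```

Run:
```python
from h import *
s=st(); q=s["ee_rot"]; print("jaw",np.degrees(2*np.arctan2(q[2],q[1]))-90)
print(w2p("top",[s["position"]]), w2p("scene",[s["position"]]))
a=manip.get_image("top")[180:260,295:375]; b=manip.get_image("scene")[120:200,190:290]
cv2.imwrite("pics/g1.png",np.hstack([cv2.resize(a,(360,360)),cv2.resize(b,(440,360))])[:,:,::-1])
```

```text
clock 3.5
position [ 0.4839 -0.2778  0.0618]
ee_rot [4.000e-04 9.832e-01 1.824e-01 3.000e-04]
contact_force [ 0.009   1.3724 -0.1265]
moment [-0.0048  0.0725 -0.0193]
width 0.0513
qpos [-0.6458  0.3967  1.786  -0.      0.9578  0.5583]
jaw -68.98604463736136
[[330.8026636  221.78102965]] [[241.17103584 150.91321801]]
```

View pics/g1.png

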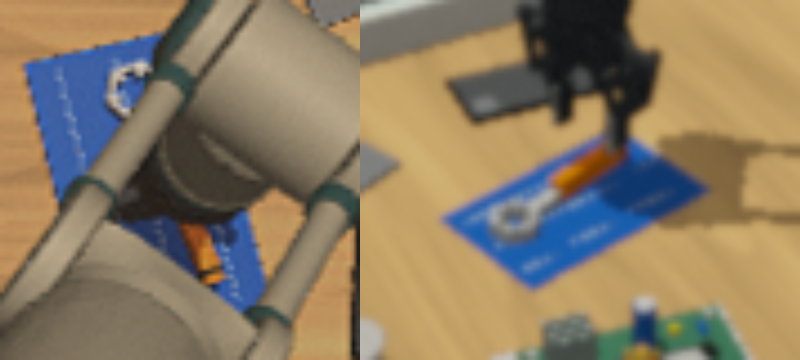

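The scene crop shows the gripper above the handle with its jaws about square to it. The TCP still has to move 4 mm in x and -16 mm in y.

Call:
carry_out:
  moves: [60, 0.41, -1.62, 0, -0.007, 60, 0, 0, -1, 0, 60, 0, 0, -1, 0, 60, 0, 0, -1, 0, 60, 0, 0, -1, 0, 60, 0, 0, -0.6, 0, 60, 0, 0, -0.4, 0, 60, 0, 0, -0.3, 0, 60, 0, 0, -0.2, 0, 60, 0, 0, 0, 0]

```text
clock: 4.6
position: [0.4878, -0.2938, 0.0063]
ee_rot: [0.0, 0.984, 0.179, 0.0]
contact_force: [-0.1, -0.3, -0.4]
width: 0.0515
```

Run:
```python
from h import *
s=st()
```

```text
clock 4.6
position [ 0.4878 -0.2938  0.0063]
ee_rot [1.000e-04 9.839e-01 1.790e-01 0.000e+00]
contact_force [-0.0558 -0.2743 -0.3702]
moment [-0.0351 -0.0626  0.0273]
width 0.0515
qpos [-6.6420e-01  4.7920e-01  1.8177e+00 -1.0000e-04  8.4460e-01  5.4680e-01]
```

Call:
carry_out:
  moves: [60, 0, 0, -0.15, 0, 40, 0, 0, 0, 0, 20, 0, 0, 0, 0, 10, 0, 0, 0, 0, 0, 0, 0, 0, 0, 0, 0, 0, 0, 0, 0, 0, 0, 0, 0, 0, 0, 0, 0, 0, 0, 0, 0, 0, 0, 0, 0, 0, 0, 0]
  squeeze: 60

```text
clock: 5.6
position: [0.4881, -0.2941, 0.0053]
ee_rot: [0.0, 0.984, 0.179, 0.0]
contact_force: [-0.5, -0.4, 5.5]
width: 0.0126
```

Call:
carry_out:
  moves: [0, 0, 0, 1, 0, 0, 0, 0, 1.5, 0, 0, 0, 0, 1.5, 0, 0, 0, 0, 1.5, 0, 0, 0, 0, 1.5, 0, 0, 0, 1, 0, 0, 0, 0, 1, 0, 0, 0, 0, 1, 0, 0, 0, 0, 0, 0, 0, 0, 0, 0, 0]

```text
schema error: expected a multiple of 5 numbers
```

Run:
```python
from h import *
s=st(); q=s["ee_rot"]; print("jaw",np.degrees(2*np.arctan2(q[2],q[1]))-90)
```

```text
clock 5.6
position [ 0.4881 -0.2941  0.0053]
ee_rot [5.000e-04 9.839e-01 1.789e-01 3.000e-04]
contact_force [-0.5102 -0.4207  5.4672]
moment [-0.0294  0.07   -0.0152]
width 0.0126
qpos [-6.6430e-01  4.8060e-01  1.8185e+00 -1.0000e-04  8.4140e-01  5.4680e-01]
jaw -69.38512137531045
```

Call:
carry_out:
  moves: [0, 0, 0, 1, 0, 0, 0, 0, 1.5, 0, 0, 0, 0, 1.5, 0, 0, 0, 0, 1.5, 0, 0, 0, 0, 1.5, 0, 0, 0, 0, 1, 0, 0, 0, 0, 1, 0, 0, 0, 0, 1, 0, 0, 0, 0, 0, 0, 0, 0, 0, 0, 0]

```text
clock: 6.6
position: [0.4877, -0.2937, 0.1047]
ee_rot: [-0.0, 0.984, 0.179, -0.0]
contact_force: [0.2, 0.8, -1.4]
width: 0.0127
```

Run:
```python
from h import *
s=st(); q=s["ee_rot"]; j=np.degrees(2*np.arctan2(q[2],q[1]))-90;print("jaw",j)
d=np.radians(j+90);p=s["position"]; z0=p[2]-.0025
R=[p[0]+.075*np.cos(d),p[1]+.075*np.sin(d),z0+.007]
for n in("top","scene"):print(w2p(n,[R,p]))
u,v=w2p("scene",[R])[0].astype(int);sc=manip.get_image("scene")
a=sc[v-40:v+40,u-50:u+50]
u,v=w2p("top",[R])[0].astype(int);b=manip.get_image("top")[v-40:v+40,u-40:u+40]
cv2.imwrite("pics/l1.png",np.hstack([cv2.resize(b,(360,360)),cv2.resize(a,(440,360))])[:,:,::-1])
```

```text
clock 6.6
position [ 0.4877 -0.2937  0.1047]
ee_rot [-0.000e+00  9.839e-01  1.789e-01 -1.000e-04]
contact_force [ 0.2284  0.8438 -1.3984]
moment [ 0.0393 -0.0307  0.0061]
width 0.0127
qpos [-6.6420e-01  3.6550e-01  1.7076e+00 -1.0000e-04  1.0687e+00  5.4680e-01]
jaw -69.38370348368252
[[329.18507803 194.15260751]
 [338.76526423 218.51048467]]
[[223.73903896 147.14058904]
 [238.03788942 139.24593802]]
```

View pics/l1.png

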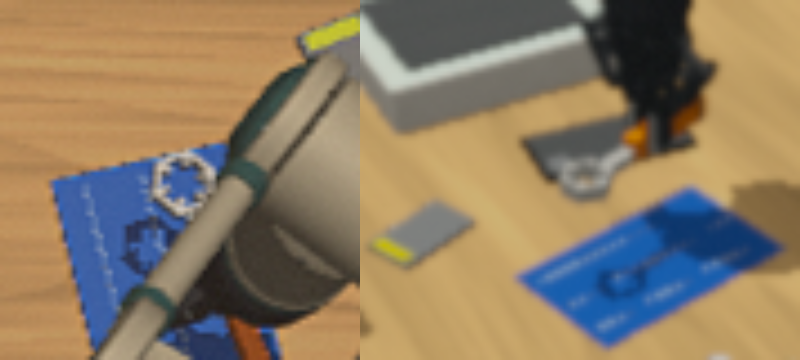

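The spanner is held level. The top view puts the ring at pixel (329.2,194.6), against (329.2,194.2) predicted for a 75 mm offset. Next I move over the bolt with the spanner at world angle 0°.

Call:
carry_out:
  moves: [0, 0.03, 1, 0, -0.036, 0, 0.03, 2.5, 0, -0.036, 0, 0.03, 3, 0, -0.036, 0, 0.03, 3.5, 0, -0.036, 0, 0.03, 3.5, 0, -0.036, 0, 0.03, 3.5, 0, -0.036, 0, 0.03, 3.5, 0, -0.036, 0, 0.03, 3, 0, -0.036, 0, 0.03, 2, 0, -0.036, 0, 0.03, 0.5, 0, -0.036]

```text
clock: 7.7
position: [0.4898, -0.0314, 0.1042]
ee_rot: [-0.001, 1.0, 0.0, -0.001]
contact_force: [-0.1, -0.6, -2.4]
width: 0.0126
```

Call:
carry_out:
  moves: [0, 0, 0, -0.8, 0, 0, 0, 0, -0.8, 0, 0, 0, 0, -0.8, 0, 0, 0, 0, -0.6, 0, 0, 0, 0, -0.3, 0, 0, 0, 0, 0, 0, 0, 0, 0, 0, 0, 0, 0, 0, 0, 0, 0, 0, 0, 0, 0, 0, 0, 0, 0, 0]

```text
clock: 8.7
position: [0.491, -0.0338, 0.0721]
ee_rot: [0.0, 1.0, -0.0, 0.0]
contact_force: [-0.3, 0.0, -1.3]
width: 0.0126
```

```bash
cat >> h.py <<'E'
def jaw(s):
    q=s["ee_rot"]; return np.degrees(2*np.arctan2(q[2],q[1]))-90
def look(f,z0=None,B=(.5662,-.0338)):
    s=st(); j=jaw(s); d=np.radians(j+90); p=s["position"]; u=np.array([np.cos(d),np.sin(d)])
    r=p[:2]+.075*u; print("spanner ang",j+90,"ring est",r,"err to bolt",np.array(B)-r,"underside",p[2]-.0023)
    F,M=s["contact_force"],s["moment"]; a=p[:2]-np.array(B); print("torque cw",-(M[2]+a[0]*F[1]-a[1]*F[0]))
    if f:
        im=manip.get_image("top"); print("ring px",w2p("top",[[*r,p[2]+.0117]]),"bolt px",w2p("top",[[*B,.05]]))
        sc=manip.get_image("scene")
        cv2.imwrite("pics/"+f,np.hstack([cv2.resize(im[175:215,228:268],(400,400),interpolation=3),cv2.resize(sc[180:220,235:275],(400,400),interpolation=3)])[:,:,::-1])
E
python3 -c "
from h import *
look('b1.png')"
```

```text
clock 8.7
position [ 0.491  -0.0338  0.0721]
ee_rot [ 1.e-04  1.e+00 -1.e-04  3.e-04]
contact_force [-0.3009  0.0496 -1.2903]
moment [0.0313 0.0367 0.0162]
width 0.0126
qpos [-2.1010e-01  3.0130e-01  1.9148e+00 -1.0000e-04  9.2480e-01  1.3609e+00]
spanner ang -0.006582380357983197 ring est [ 0.56596355 -0.03378177] err to bolt [ 2.36450795e-04 -1.82252119e-05] underside 0.06980809056998814
torque cw -0.012457039762026082
ring px [[248.36208641 192.64247192]] bolt px [[248.34722097 194.72231732]]
```

View pics/b1.png

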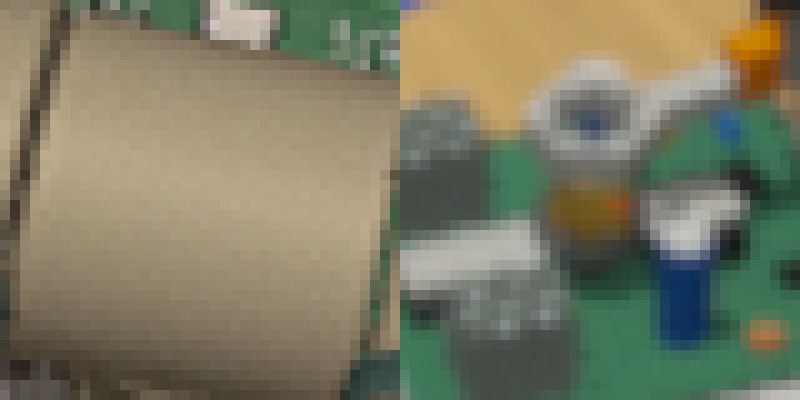

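```bash
python3 -c "
from h import *
p=w2p('scene',[[.566,-.0338,.0698+.014],[.566,-.0338,.0698],[.5662,-.0338,.05],[.5662,-.0338,.058]]); print((p-[235,180]+.5)*10+[400,0])
im=manip.get_image('scene');g=cv2.cvtColor(im,cv2.COLOR_RGB2HSV)[180:200,245:262];print((g[...,2]*(g[...,1]<80))[2:18])"
```

```text
[[591.93744824 116.5181627 ]
 [591.79462429 149.59074176]
 [591.05649221 195.78958406]
 [591.13418343 177.31012961]]
[[  0   0   0   0   0   0   0   0   0   0   0   0   0   0   0   0   0]
 [  0   0   0   0   0   0   0   0   0   0   0   0   0   0   0   0   0]
 [  0   0   0   0   0   0   0   0   0   0   0   0   0   0   0   0   0]
 [  0   0   0   0   0   0   0   0   0   0   0   0   0   0   0   0   0]
 [  0   0   0   0   0   0   0 183 190 195 195 195   0   0   0   0   0]
 [  0   0   0   0   0 191 186 176 182 186 188 189 190   0   0   0   0]
 [  0   0   0   0 188 182 172 163 155 151 156 167 174 182 186 187 187]
 [  0   0   0 189 181 161 140 136 122 115 125 138 143 162 175 183 183]
 [  0   0 191 186 173 143 111 104  99  99 106 111 119 148 174 180 167]
 [  0   0 182 179 167 139 105  91  92  95  95 101 124 155 176 168 139]
 [  0   0 161 156 156 135 115 104  98   0 100 107 123 155 166 144 114]
 [  0 143 126 125 140 144 147 141 123 116 126 141 147 155 143 115  97]
 [128 127 117 111 123 147 160 155 143 140 149 164 161 142 113  98   0]
 [  0   0   0 113 110 124 136 136 132 130 135 142 136 112  94 101   0]
 [  0   0   0   0 108 105 110 111 111 110 110 111 104  90  89   0   0]
 [  0   0   0   0 113 102 102 107 109 107 105 104  94  84   0   0   0]]
```

Call:
carry_out:
  moves: [0, 0, 0, -0.3, 0, 0, 0, 0, -0.3, 0, 0, 0, 0, -0.3, 0, 0, 0, 0, -0.2, 0, 0, 0, 0, -0.1, 0, 0, 0, 0, 0, 0, 0, 0, 0, 0, 0, 0, 0, 0, 0, 0, 0, 0, 0, 0, 0, 0, 0, 0, 0, 0]

```text
clock: 9.85
position: [0.4908, -0.0338, 0.0599]
ee_rot: [0.0, 1.0, -0.0, 0.0]
contact_force: [0.0, -0.4, -1.8]
width: 0.0127
```

Call:
carry_out:
  moves: [0, 0, 0, -0.1, 0, 0, 0, 0, -0.1, 0, 0, 0, 0, -0.1, 0, 0, 0, 0, -0.1, 0, 0, 0, 0, -0.1, 0, 0, 0, 0, -0.1, 0, 0, 0, 0, -0.1, 0, 0, 0, 0, 0, 0, 0, 0, 0, 0, 0, 0, 0, 0, 0, 0]

```text
clock: 10.85
position: [0.4908, -0.0338, 0.0529]
ee_rot: [0.0, 1.0, -0.0, 0.0]
contact_force: [0.1, -0.3, -1.0]
width: 0.0123
```

```bash
python3 -c "
from h import *
look(None)"
```

```text
clock 10.85
position [ 0.4908 -0.0338  0.0529]
ee_rot [ 1.e-04  1.e+00 -1.e-04  1.e-04]
contact_force [ 0.1111 -0.2989 -1.0387]
moment [-0.0417  0.0946  0.0391]
width 0.0123
qpos [-2.1020e-01  3.2660e-01  1.9384e+00 -1.0000e-04  8.7640e-01  1.3608e+00]
spanner ang -0.006622767489787407 ring est [ 0.5658359  -0.03377696] err to bolt [ 3.64099125e-04 -2.30401351e-05] underside 0.05056882102834788
torque cw -0.06165143327953078
```

Forces are clean so far. Continuing down to the seat in small steps.

Call:
carry_out:
  moves: [0, 0, 0, -0.1, 0, 0, 0, 0, -0.1, 0, 0, 0, 0, -0.1, 0, 0, 0, 0, -0.1, 0, 0, 0, 0, 0, 0, 0, 0, 0, 0, 0, 0, 0, 0, 0, 0, 0, 0, 0, 0, 0, 0, 0, 0, 0, 0, 0, 0, 0, 0, 0]

```text
clock: 11.85
position: [0.4909, -0.0338, 0.0489]
ee_rot: [0.0, 1.0, -0.0, 0.0]
contact_force: [0.8, -0.2, -3.3]
width: 0.0129
```

```bash
python3 -c "
from h import *
look(None)"
```

```text
clock 11.85
position [ 0.4909 -0.0338  0.0489]
ee_rot [ 1.e-04  1.e+00 -1.e-04  1.e-04]
contact_force [ 0.8399 -0.1599 -3.2984]
moment [ 0.0732 -0.1429 -0.0343]
width 0.0129
qpos [-2.1020e-01  3.3210e-01  1.9432e+00 -1.0000e-04  8.6610e-01  1.3609e+00]
spanner ang -0.014548576478802033 ring est [ 0.56589673 -0.03381482] err to bolt [3.03267003e-04 1.48175381e-05] underside 0.04655293738598926
torque cw 0.02229037720143039
```

Call:
carry_out:
  moves: [0, 0, 0, -0.1, 0, 0, 0, 0, -0.1, 0, 0, 0, 0, -0.1, 0, 0, 0, 0, -0.1, 0, 0, 0, 0, -0.1, 0, 0, 0, 0, -0.1, 0, 0, 0, 0, 0, 0, 0, 0, 0, 0, 0, 0, 0, 0, 0, 0, 0, 0, 0, 0, 0]

```text
clock: 12.85
position: [0.4909, -0.0338, 0.0428]
ee_rot: [0.0, 1.0, -0.0, 0.0]
contact_force: [1.9, 0.9, -1.8]
width: 0.0129
```

```bash
python3 -c "
from h import *
look('s1.png')"
```

```text
clock 12.85
position [ 0.4909 -0.0338  0.0428]
ee_rot [ 0.e+00  1.e+00 -1.e-04  1.e-04]
contact_force [ 1.9299  0.8808 -1.7812]
moment [ 0.0688 -0.2739  0.0425]
width 0.0129
qpos [-2.1020e-01  3.4040e-01  1.9502e+00 -1.0000e-04  8.5070e-01  1.3609e+00]
spanner ang -0.012479556277071424 ring est [ 0.56591127 -0.0337821 ] err to bolt [ 2.88731985e-04 -1.79027521e-05] underside 0.04053388922668595
torque cw 0.023877638198849055
ring px [[248.34356139 194.53306417]] bolt px [[248.34722097 194.72231732]]
```

View pics/s1.png

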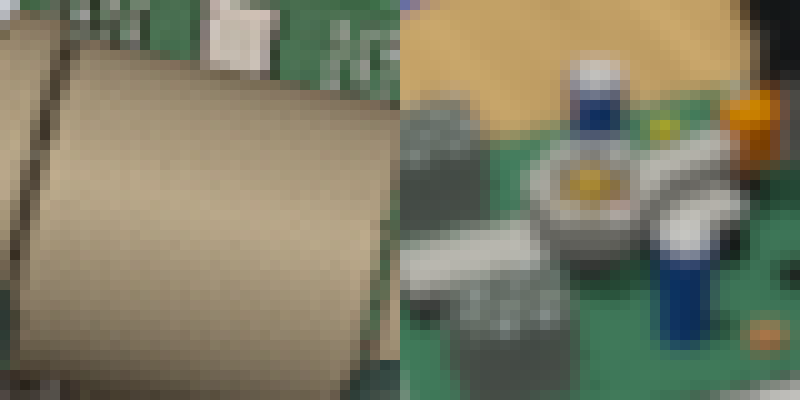

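The scene crop shows the ring around the bolt at (590,185) with the pilot inside, so it is seated. Starting the first swing with a cautious 25°.

Call:
carry_out:
  moves: [0, 0.02, 0, -0.04, 0, 0, 0.03, 0.656, 0, -0.0873, 0, 0.086, 0.651, 0, -0.0873, 0, 0.142, 0.641, 0, -0.0873, 0, 0.198, 0.627, 0, -0.0873, 0, 0.251, 0.607, 0, -0.0873, 0, 0, 0, 0, 0, 0, 0, 0, 0, 0, 0, 0, 0, 0, 0, 0, 0, 0, 0, 0]

```text
clock: 13.95
position: [0.4986, -0.0017, 0.0426]
ee_rot: [-0.0, 0.976, -0.216, 0.001]
contact_force: [3.5, 4.0, -2.3]
width: 0.0128
```

```bash
python3 -c "
from h import *
look(None)"
```

```text
clock 13.95
position [ 0.4986 -0.0017  0.0426]
ee_rot [-5.000e-04  9.764e-01 -2.162e-01  6.000e-04]
contact_force [ 3.5021  4.004  -2.2631]
moment [ 0.6956 -0.593   0.4787]
width 0.0128
qpos [-1.4380e-01  3.4820e-01  1.9375e+00  1.1000e-03  8.5480e-01  1.8621e+00]
spanner ang -24.97014430436265 ring est [ 0.56658368 -0.03340239] err to bolt [-0.00038368 -0.00039761] underside 0.0402622798954477
torque cw -0.09573673563022729
```

Call:
carry_out:
  moves: [0, 0.05, 0.05, 0, 0, 0, 0.303, 0.583, 0, -0.0873, 0, 0.353, 0.554, 0, -0.0873, 0, 0.4, 0.521, 0, -0.0873, 0, 0.444, 0.484, 0, -0.0873, 0, 0.484, 0.444, 0, -0.0873, 0, 0, 0, 0, 0, 0, 0, 0, 0, 0, 0, 0, 0, 0, 0, 0, 0, 0, 0, 0]

```text
clock: 14.95
position: [0.5186, 0.0247, 0.0426]
ee_rot: [-0.001, 0.906, -0.422, 0.0]
contact_force: [3.1, 5.6, -1.1]
width: 0.0125
```

```bash
sed -i 's/torque cw",-(/torque cw",(/' h.py; python3 -c "
from h import *
look(None)"
```

```text
clock 14.95
position [0.5186 0.0247 0.0426]
ee_rot [-6.000e-04  9.064e-01 -4.225e-01  2.000e-04]
contact_force [ 3.0635  5.5783 -1.0992]
moment [ 0.883  -0.5506  0.5934]
width 0.0125
qpos [-8.7100e-02  3.7310e-01  1.8928e+00  1.2000e-03  8.7490e-01  2.3552e+00]
spanner ang -49.981137592577 ring est [ 0.5668451  -0.03272882] err to bolt [-0.0006451  -0.00107118] underside 0.04027783555404642
torque cw 0.14877949239407154
```

Call:
carry_out:
  moves: [0, -0.16, -0.17, 0, -0.0, 0, -0.2, -0.18, 0, 0.035, 0, -0.2, -0.18, 0, 0.035, 0, 0, 0, 0, 0.035, 0, 0, 0, 0, 0, 0, 0, 0, 0, 0, 0, 0, 0, 0, 0, 0, 0, 0, 0, 0, 0, 0, 0, 0, 0, 0, 0, 0, 0, 0]

```text
clock: 15.95
position: [0.5126, 0.0189, 0.0424]
ee_rot: [0.0, 0.927, -0.375, -0.0]
contact_force: [1.6, 2.1, -0.8]
width: 0.0129
```

```bash
python3 -c "
from h import *
look(None)"
```

```text
clock 15.95
position [0.5126 0.0189 0.0424]
ee_rot [ 2.000e-04  9.271e-01 -3.748e-01 -2.000e-04]
contact_force [ 1.5826  2.122  -0.7949]
moment [ 0.1882 -0.2839  0.149 ]
width 0.0129
qpos [-9.8500e-02  3.6640e-01  1.9056e+00 -5.0000e-04  8.7000e-01  2.2409e+00]
spanner ang -44.02071865700603 ring est [ 0.56651437 -0.03318424] err to bolt [-0.00031437 -0.00061576] underside 0.04007620313850355
torque cw -0.04823342557497608
```

Call:
carry_out:
  moves: [0, 0.04, 0.05, 0, 0, 0, 0, 0, 0.1, 0, 0, 0, 0, 0.2, 0, 0, 0, 0, 0.2, 0, 0, 0, 0, 0.2, 0, 0, 0, 0, 0.3, 0, 0, 0, 0, 0.3, 0, 0, 0, 0, 0.4, 0, 0, 0, 0, 0.4, 0, 0, 0, 0, 0, 0]

```text
clock: 16.95
position: [0.5137, 0.0196, 0.0642]
ee_rot: [-0.0, 0.927, -0.375, 0.001]
contact_force: [0.5, -0.4, -1.9]
width: 0.013
```

```bash
python3 -c "
from h import *
look('r1.png')
R=7.53;t=np.radians(np.arange(-44,17,6.));print(np.c_[-R*np.diff(np.cos(t)),-R*np.diff(np.sin(t))].round(3).tolist())"
```

```text
clock 16.95
position [0.5137 0.0196 0.0642]
ee_rot [-2.000e-04  9.271e-01 -3.747e-01  7.000e-04]
contact_force [ 0.5227 -0.4354 -1.9242]
moment [ 0.0116  0.0701 -0.0718]
width 0.013
qpos [-9.7300e-02  3.3880e-01  1.8790e+00 -1.0000e-04  9.2240e-01  2.2417e+00]
spanner ang -44.01195770859323 ring est [ 0.56764112 -0.03254009] err to bolt [-0.00144112 -0.00125991] underside 0.061854230452848644
torque cw -0.07681859665061885
ring px [[247.93948666 192.59882219]] bolt px [[248.34722097 194.72231732]]
[[-0.517, -0.595], [-0.452, -0.646], [-0.382, -0.689], [-0.308, -0.726], [-0.23, -0.754], [-0.15, -0.774], [-0.069, -0.785], [0.014, -0.788], [0.096, -0.782], [0.177, -0.768]]
```

View pics/r1.png

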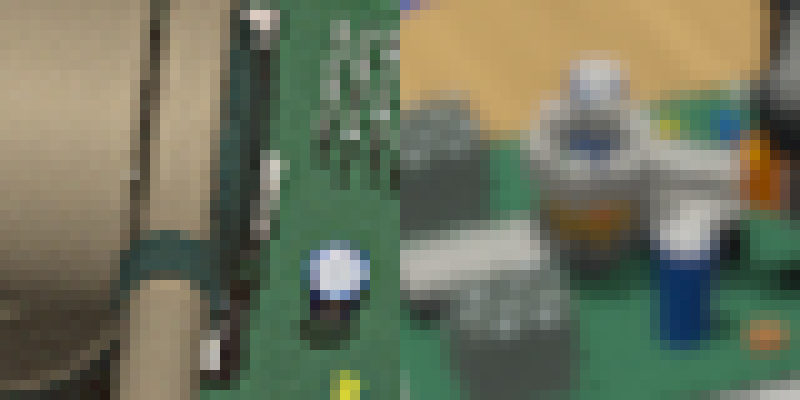

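The lift was clean: the ring is at (590,140) above the bolt, and the bolt's red lobe has moved round to (600,215). Rotating back 60° to the next lobe.

Call:
carry_out:
  moves: [0, -0.517, -0.595, 0, 0.1047, 0, -0.452, -0.646, 0, 0.1047, 0, -0.382, -0.689, 0, 0.1047, 0, -0.308, -0.726, 0, 0.1047, 0, -0.23, -0.754, 0, 0.1047, 0, -0.15, -0.774, 0, 0.1047, 0, -0.069, -0.785, 0, 0.1047, 0, 0.014, -0.788, 0, 0.1047, 0, 0.096, -0.782, 0, 0.1047, 0, 0.177, -0.768, 0, 0.1047]

```text
clock: 18.05
position: [0.4946, -0.0537, 0.0632]
ee_rot: [-0.0, 0.99, 0.141, -0.0]
contact_force: [0.0, 1.4, -2.6]
width: 0.0126
```

Call:
carry_out:
  moves: [0, -0.15, -0.14, 0, 0, 0, 0, 0, -0.2, 0, 0, 0, 0, -0.2, 0, 0, 0, 0, -0.2, 0, 0, 0, 0, -0.2, 0, 0, 0, 0, -0.2, 0, 0, 0, 0, 0, 0, 0, 0, 0, 0, 0, 0, 0, 0, 0, 0, 0, 0, 0, 0, 0]

```text
clock: 19.05
position: [0.4935, -0.0549, 0.0535]
ee_rot: [0.0, 0.99, 0.139, 0.0]
contact_force: [0.7, 0.2, -2.3]
width: 0.0126
```

```bash
python3 -c "
from h import *
look(None)"
```

```text
clock 19.05
position [ 0.4935 -0.0549  0.0535]
ee_rot [1.000e-04 9.903e-01 1.389e-01 0.000e+00]
contact_force [ 0.6767  0.1541 -2.333 ]
moment [ 0.0144  0.0155 -0.0788]
width 0.0126
qpos [-2.5090e-01  3.3140e-01  1.9281e+00 -1.0000e-04  8.8210e-01  1.0412e+00]
spanner ang 15.971615484260184 ring est [ 0.56559048 -0.03423401] err to bolt [0.00060952 0.00043401] underside 0.05121217186480649
torque cw -0.0757879465152104
```

Call:
carry_out:
  moves: [0, 0.06, 0.03, 0, 0, 0, 0, 0, -0.1, 0, 0, 0, 0, -0.1, 0, 0, 0, 0, -0.1, 0, 0, 0, 0, -0.05, 0, 0, 0, 0, -0.05, 0, 0, 0, 0, 0, 0, 0, 0, 0, 0, 0, 0, 0, 0, 0, 0, 0, 0, 0, 0, 0]

```text
clock: 20.05
position: [0.4941, -0.0546, 0.0495]
ee_rot: [0.0, 0.99, 0.139, 0.0]
contact_force: [-1.0, 0.6, -1.0]
width: 0.0123
```

```bash
python3 -c "
from h import *
look(None)"
```

```text
clock 20.05
position [ 0.4941 -0.0546  0.0495]
ee_rot [1.000e-04 9.903e-01 1.389e-01 1.000e-04]
contact_force [-1.0223  0.6294 -0.9852]
moment [0.023  0.0401 0.0016]
width 0.0123
qpos [-2.5000e-01  3.3750e-01  1.9317e+00 -1.0000e-04  8.7230e-01  1.0421e+00]
spanner ang 15.973214521474858 ring est [ 0.56619747 -0.03392332] err to bolt [2.53483699e-06 1.23322329e-04] underside 0.04717737965760466
torque cw -0.06502750813875623
```

Call:
carry_out:
  moves: [0, 0, 0, -0.1, 0, 0, 0, 0, -0.1, 0, 0, 0, 0, -0.1, 0, 0, 0, 0, -0.1, 0, 0, 0, 0, -0.1, 0, 0, 0, 0, -0.1, 0, 0, 0, 0, -0.1, 0, 0, 0, 0, 0, 0, 0, 0, 0, 0, 0, 0, 0, 0, 0, 0]

```text
clock: 21.05
position: [0.4941, -0.0546, 0.0425]
ee_rot: [0.0, 0.99, 0.139, 0.0]
contact_force: [-0.3, 0.6, -2.0]
width: 0.0124
```

```bash
python3 -c "
from h import *
look(None)
R=7.53;t=np.radians(np.arange(16,-51,-6.6));print(np.c_[-R*np.diff(np.cos(t)),-R*np.diff(np.sin(t))].round(3).tolist())"
```

```text
clock 21.05
position [ 0.4941 -0.0546  0.0425]
ee_rot [0.     0.9903 0.1389 0.    ]
contact_force [-0.3134  0.5806 -2.0201]
moment [-0.042   0.0059  0.0233]
width 0.0124
qpos [-2.5000e-01  3.4710e-01  1.9399e+00 -1.0000e-04  8.5460e-01  1.0421e+00]
spanner ang 15.970320120378503 ring est [ 0.56618682 -0.03393116] err to bolt [1.31756863e-05 1.31159384e-04] underside 0.04015634411262892
torque cw -0.025042656563755067
[[-0.191, 0.846], [-0.092, 0.862], [0.008, 0.867], [0.107, 0.86], [0.205, 0.842], [0.301, 0.813], [0.392, 0.773], [0.478, 0.723], [0.558, 0.663], [0.631, 0.595]]
```

Call:
carry_out:
  moves: [0, -0.19, 0.846, 0, -0.1152, 0, -0.09, 0.865, 0, -0.1152, 0, 0.013, 0.872, 0, -0.1152, 0, 0.112, 0.865, 0, -0.1152, 0, 0.21, 0.847, 0, -0.1152, 0, 0.306, 0.818, 0, -0.1152, 0, 0.397, 0.778, 0, -0.1152, 0, 0.483, 0.73, 0, -0.1152, 0, 0.563, 0.67, 0, -0.1152, 0, 0, 0, 0, 0]

```text
clock: 22.05
position: [0.5127, 0.0191, 0.0424]
ee_rot: [-0.0, 0.929, -0.369, 0.0]
contact_force: [1.6, 1.2, -1.0]
width: 0.0128
```

```bash
python3 -c "
from h import *
look(None)"
```

```text
clock 22.05
position [0.5127 0.0191 0.0424]
ee_rot [-2.000e-04  9.293e-01 -3.693e-01  2.000e-04]
contact_force [ 1.5581  1.162  -1.046 ]
moment [ 0.2167 -0.0873  0.1204]
width 0.0128
qpos [-9.8600e-02  3.6600e-01  1.9060e+00  3.0000e-04  8.6910e-01  2.2284e+00]
spanner ang -43.3407909099173 ring est [ 0.56720311 -0.03237773] err to bolt [-0.00100311 -0.00142227] underside 0.04014254749029324
torque cw -0.024217299422670986
```

Call:
carry_out:
  moves: [0, 0.308, 0.305, 0, -0.0576, 0, 0.325, 0.288, 0, -0.0576, 0, 0, 0, 0, 0, 0, 0, 0, 0, 0, 0, 0, 0, 0, 0, 0, 0, 0, 0, 0, 0, 0, 0, 0, 0, 0, 0, 0, 0, 0, 0, 0, 0, 0, 0, 0, 0, 0, 0, 0]

```text
clock: 23.05
position: [0.5187, 0.0247, 0.0426]
ee_rot: [-0.001, 0.907, -0.422, 0.0]
contact_force: [1.6, 5.5, -1.3]
width: 0.0127
```

```bash
python3 -c "
from h import *
look('e2.png')"
```

```text
clock 23.05
position [0.5187 0.0247 0.0426]
ee_rot [-7.000e-04  9.066e-01 -4.220e-01  2.000e-04]
contact_force [ 1.6082  5.5306 -1.3279]
moment [ 0.9276 -0.2681  0.4686]
width 0.0127
qpos [-8.7200e-02  3.7320e-01  1.8928e+00  1.5000e-03  8.7480e-01  2.3539e+00]
spanner ang -49.92130472697497 ring est [ 0.56699333 -0.03265526] err to bolt [-0.00079333 -0.00114474] underside 0.04026781496665931
torque cw 0.11183718188569176
ring px [[247.9691179  194.19292194]] bolt px [[248.34722097 194.72231732]]
```

View pics/e2.png

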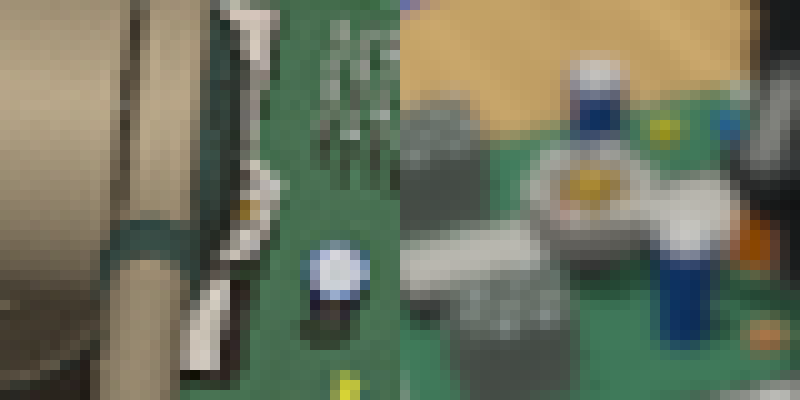

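The ring is still seated and the red lobe is now at (565,215), so the bolt is turning. There is no stop yet. Turning back, lifting and re-seating as before.

Call:
carry_out:
  moves: [0, -0.16, -0.17, 0, 0, 0, -0.2, -0.18, 0, 0.035, 0, -0.2, -0.18, 0, 0.035, 0, 0, 0, 0, 0.035, 0, 0, 0, 0, 0, 0, 0, 0, 0, 0, 0, 0, 0, 0.1, 0, 0, 0, 0, 0.2, 0, 0, 0, 0, 0.2, 0, 0, 0, 0, 0.2, 0]

```text
clock: 24.15
position: [0.5126, 0.0189, 0.0495]
ee_rot: [0.0, 0.927, -0.375, -0.0]
contact_force: [0.9, 1.4, -3.0]
width: 0.0125
```

Call:
carry_out:
  moves: [0, 0, 0, 0.3, 0, 0, 0, 0, 0.3, 0, 0, 0, 0, 0.3, 0, 0, 0, 0, 0.3, 0, 0, 0, 0, 0.2, 0, 0, 0, 0, 0, 0, 0, 0, 0, 0, 0, 0, 0, 0, 0, 0, 0, 0, 0, 0, 0, 0, 0, 0, 0, 0]

```text
clock: 25.15
position: [0.5127, 0.019, 0.0633]
ee_rot: [0.0, 0.927, -0.375, -0.0]
contact_force: [-1.2, 0.2, -2.2]
width: 0.0126
```

Call:
carry_out:
  moves: [0, -0.517, -0.595, 0, 0.1047, 0, -0.452, -0.646, 0, 0.1047, 0, -0.382, -0.689, 0, 0.1047, 0, -0.308, -0.726, 0, 0.1047, 0, -0.23, -0.754, 0, 0.1047, 0, -0.15, -0.774, 0, 0.1047, 0, -0.069, -0.785, 0, 0.1047, 0, 0.014, -0.788, 0, 0.1047, 0, 0.096, -0.782, 0, 0.1047, 0, 0.177, -0.768, 0, 0.1047]

```text
clock: 26.15
position: [0.4945, -0.0544, 0.0634]
ee_rot: [0.0, 0.99, 0.141, -0.0]
contact_force: [0.6, 0.2, -1.6]
width: 0.013
```

Call:
carry_out:
  moves: [0, -0.08, -0.1, 0, 0, 0, 0, 0, -0.2, 0, 0, 0, 0, -0.2, 0, 0, 0, 0, -0.2, 0, 0, 0, 0, -0.2, 0, 0, 0, 0, -0.2, 0, 0, 0, 0, 0, 0, 0, 0, 0, 0, 0, 0, 0, 0, 0, 0, 0, 0, 0, 0, 0]

```text
clock: 27.15
position: [0.4939, -0.0551, 0.0535]
ee_rot: [0.0, 0.99, 0.139, 0.0]
contact_force: [0.2, 0.5, -1.4]
width: 0.0124
```

```bash
python3 -c "
from h import *
look(None)"
```

```text
clock 27.15
position [ 0.4939 -0.0551  0.0535]
ee_rot [1.000e-04 9.903e-01 1.389e-01 1.000e-04]
contact_force [ 0.2388  0.4951 -1.4146]
moment [ 0.0309  0.0759 -0.0043]
width 0.0124
qpos [-2.5120e-01  3.3180e-01  1.9272e+00 -1.0000e-04  8.8230e-01  1.0410e+00]
spanner ang 15.971198766234181 ring est [ 0.56601702 -0.0344935 ] err to bolt [0.00018298 0.0006935 ] underside 0.05122797124875314
torque cw -0.034983084770728264
```

Call:
carry_out:
  moves: [0, 0.02, 0.05, 0, 0, 0, 0, 0, -0.1, 0, 0, 0, 0, -0.1, 0, 0, 0, 0, -0.1, 0, 0, 0, 0, -0.05, 0, 0, 0, 0, -0.05, 0, 0, 0, 0, 0, 0, 0, 0, 0, 0, 0, 0, 0, 0, 0, 0, 0, 0, 0, 0, 0]

```text
clock: 28.15
position: [0.494, -0.0546, 0.0494]
ee_rot: [0.0, 0.99, 0.139, 0.0]
contact_force: [-0.6, -0.4, -2.1]
width: 0.0125
```

```bash
python3 -c "
from h import *
look(None)"
```

```text
clock 28.15
position [ 0.494  -0.0546  0.0494]
ee_rot [0.     0.9903 0.1389 0.    ]
contact_force [-0.6398 -0.4217 -2.0649]
moment [-0.0267  0.0046 -0.0229]
width 0.0125
qpos [-2.5010e-01  3.3750e-01  1.9318e+00 -1.0000e-04  8.7230e-01  1.0420e+00]
spanner ang 15.973421446769905 ring est [ 0.56614013 -0.03395455] err to bolt [5.98699686e-05 1.54546948e-04] underside 0.04713640838821653
torque cw -0.005804413613947398
```

Call:
carry_out:
  moves: [0, 0, 0, -0.1, 0, 0, 0, 0, -0.1, 0, 0, 0, 0, -0.1, 0, 0, 0, 0, -0.1, 0, 0, 0, 0, -0.1, 0, 0, 0, 0, -0.1, 0, 0, 0, 0, -0.1, 0, 0, 0.15, 0.042, 0, 0, 0, 0, 0, 0, 0, 0, 0, 0, 0, 0]

```text
clock: 29.15
position: [0.4956, -0.0541, 0.0424]
ee_rot: [0.0, 0.99, 0.139, 0.0]
contact_force: [0.4, -0.9, -1.5]
width: 0.0128
```

```bash
python3 -c "
from h import *
look(None)"
```

```text
clock 29.15
position [ 0.4956 -0.0541  0.0424]
ee_rot [0.000e+00 9.903e-01 1.390e-01 1.000e-04]
contact_force [ 0.3991 -0.8767 -1.5451]
moment [ 0.1139 -0.0366  0.0229]
width 0.0128
qpos [-0.2484  0.3489  1.9368 -0.      0.8558  1.0436]
spanner ang 15.975851540144632 ring est [ 0.56773744 -0.03349577] err to bolt [-0.00153744 -0.00030423] underside 0.04011714845679494
torque cw 0.09290490198361658
```

Call:
carry_out:
  moves: [0, 0.1, 0.03, 0, 0, 0, 0, 0, 0, 0, 0, 0, 0, 0, 0, 0, 0, 0, 0, 0, 0, 0, 0, 0, 0, 0, 0, 0, 0, 0, 0, 0, 0, 0, 0, 0, 0, 0, 0, 0, 0, 0, 0, 0, 0, 0, 0, 0, 0, 0]

```text
clock: 30.15
position: [0.4959, -0.0539, 0.0423]
ee_rot: [-0.0, 0.99, 0.139, -0.001]
contact_force: [-5.5, -3.2, -0.4]
width: 0.0127
```

```bash
python3 -c "
from h import *
look(None)"
```

```text
clock 30.15
position [ 0.4959 -0.0539  0.0423]
ee_rot [-0.000e+00  9.903e-01  1.390e-01 -7.000e-04]
contact_force [-5.5126 -3.1819 -0.4406]
moment [-0.3797  0.7189 -0.0345]
width 0.0127
qpos [-2.4760e-01  3.4990e-01  1.9354e+00 -6.0000e-04  8.5760e-01  1.0447e+00]
spanner ang 15.983209351699585 ring est [ 0.56795265 -0.0332781 ] err to bolt [-0.00175265 -0.0005219 ] underside 0.04000353304277665
torque cw 0.07839818450950146
```

Call:
carry_out:
  moves: [0, -0.18, -0.02, 0, 0, 0, -0.05, 0.223, 0, -0.0305, 0, -0.05, 0.223, 0, -0.0305, 0, -0.05, 0.223, 0, -0.0305, 0, -0.05, 0.223, 0, -0.0305, 0, 0, 0, 0, 0, 0, 0, 0, 0, 0, 0, 0, 0, 0, 0, 0, 0, 0, 0, 0, 0, 0, 0, 0, 0]

```text
clock: 31.15
position: [0.493, -0.0452, 0.0425]
ee_rot: [0.0, 0.997, 0.078, 0.0]
contact_force: [-2.2, -0.6, -2.2]
width: 0.0128
```

```bash
cat > t.py <<'E'
import sys; from h import *
B=np.array([.5668,-.0334]); s=manip.get_state(); p=s["position"];F=s["contact_force"];M=s["moment"]; a=p[:2]-B
th=jaw(s)+90; u=np.array([np.cos(np.radians(th)),np.sin(np.radians(th))]); ft=F[0]*u[1]-F[1]*u[0]
print("ang %.2f polar %.2f F %s Mz %.3f torque_cw %.3f  rerr mm %s z %.4f"%(th,np.degrees(np.arctan2(-a[1],-a[0])),F.round(2),M[2],M[2]+a[0]*F[1]-a[1]*F[0],((p[:2]+.075*u-B)*1e3).round(2),p[2]))
for d in map(float,sys.argv[1:]):
    t=np.radians([th,th-d]); print(d,"dx,dy cm",(-7.5*np.diff(np.cos(t))).round(3),(-7.5*np.diff(np.sin(t))).round(3),"turn",round(-np.radians(d),4))
E
python3 t.py 2.2 6.6 13
```

```text
ang 8.99 polar 9.09 F [-2.22 -0.6  -2.24] Mz 0.005 torque_cw 0.023  rerr mm [ 0.31 -0.09] z 0.0425
2.2 dx,dy cm [-0.04] [0.285] turn -0.0384
6.6 dx,dy cm [-0.086] [0.859] turn -0.1152
13.0 dx,dy cm [-0.074] [1.696] turn -0.2269
```

Call:
carry_out:
  moves: [0, -0.02, 0.071, 0, -0.0096, 0, -0.02, 0.071, 0, -0.0096, 0, -0.01, 0.071, 0, -0.0096, 0, -0.01, 0.071, 0, -0.0096, 0, 0, 0, 0, 0, 0, 0, 0, 0, 0, 0, 0, 0, 0, 0, 0, 0, 0, 0, 0, 0, 0, 0, 0, 0, 0, 0, 0, 0, 0]

```text
clock: 32.15
position: [0.4925, -0.0423, 0.0425]
ee_rot: [0.0, 0.998, 0.059, 0.0]
contact_force: [0.0, -1.6, -1.2]
width: 0.0125
```

```bash
python3 t.py 2.2
```

```text
ang 6.78 polar 6.86 F [ 0.   -1.6  -1.17] Mz 0.019 torque_cw 0.138  rerr mm [ 0.21 -0.08] z 0.0425
2.2 dx,dy cm [-0.028] [0.287] turn -0.0384
```

Call:
carry_out:
  moves: [0, -0.007, 0.072, 0, -0.0096, 0, -0.007, 0.072, 0, -0.0096, 0, -0.007, 0.072, 0, -0.0096, 0, -0.007, 0.072, 0, -0.0096, 0, 0, 0, 0, 0, 0, 0, 0, 0, 0, 0, 0, 0, 0, 0, 0, 0, 0, 0, 0, 0, 0, 0, 0, 0, 0, 0, 0, 0, 0]

```text
clock: 33.15
position: [0.4922, -0.0395, 0.0425]
ee_rot: [0.0, 0.999, 0.04, 0.0]
contact_force: [3.7, -0.1, -1.9]
width: 0.0129
```

```bash
python3 t.py 2.4
```

```text
ang 4.58 polar 4.65 F [ 3.68 -0.09 -1.88] Mz 0.106 torque_cw 0.135  rerr mm [ 0.17 -0.09] z 0.0425
2.4 dx,dy cm [-0.019] [0.314] turn -0.0419
```

Call:
carry_out:
  moves: [0, 0.005, 0.079, 0, -0.0105, 0, 0.005, 0.079, 0, -0.0105, 0, 0, 0.079, 0, -0.0105, 0, 0, 0.079, 0, -0.0105, 0, 0, 0, 0, 0, 0, 0, 0, 0, 0, 0, 0, 0, 0, 0, 0, 0, 0, 0, 0, 0, 0, 0, 0, 0, 0, 0, 0, 0, 0]

```text
clock: 34.15
position: [0.492, -0.0363, 0.0424]
ee_rot: [0.0, 1.0, 0.019, 0.0]
contact_force: [1.8, -0.8, -1.4]
width: 0.0128
```

```bash
python3 t.py 2.4
```

```text
ang 2.17 polar 2.20 F [ 1.75 -0.85 -1.45] Mz 0.097 torque_cw 0.165  rerr mm [ 0.15 -0.03] z 0.0424
2.4 dx,dy cm [-0.005] [0.314] turn -0.0419
```

Call:
carry_out:
  moves: [0, 0.005, 0.085, 0, -0.0113, 0, 0.003, 0.085, 0, -0.0113, 0, 0, 0.085, 0, -0.0113, 0, 0, 0.085, 0, -0.0113, 0, 0, 0, 0, 0, 0, 0, 0, 0, 0, 0, 0, 0, 0, 0, 0, 0, 0, 0, 0, 0, 0, 0, 0, 0, 0, 0, 0, 0, 0]

```text
clock: 35.15
position: [0.492, -0.0328, 0.0424]
ee_rot: [0.0, 1.0, -0.004, -0.0]
contact_force: [2.0, -0.2, -0.2]
width: 0.0122
```

```bash
python3 t.py 2.4
```

```text
ang -0.41 polar -0.43 F [ 2.03 -0.2  -0.24] Mz 0.102 torque_cw 0.117  rerr mm [0.17 0.02] z 0.0424
2.4 dx,dy cm [0.009] [0.314] turn -0.0419
```

Call:
carry_out:
  moves: [0, 0.006, 0.082, 0, -0.011, 0, 0.006, 0.082, 0, -0.011, 0, 0.006, 0.082, 0, -0.011, 0, 0.006, 0.082, 0, -0.011, 0, 0, 0, 0, 0, 0, 0, 0, 0, 0, 0, 0, 0, 0, 0, 0, 0, 0, 0, 0, 0, 0, 0, 0, 0, 0, 0, 0, 0, 0]

```text
clock: 36.15
position: [0.4921, -0.0296, 0.0424]
ee_rot: [-0.0, 1.0, -0.026, -0.0]
contact_force: [1.2, -0.8, 1.2]
width: 0.0132
```

```bash
python3 t.py 2.4
```

```text
ang -2.93 polar -2.95 F [ 1.17 -0.75  1.23] Mz 0.130 torque_cw 0.182  rerr mm [0.15 0.01] z 0.0424
2.4 dx,dy cm [0.023] [0.313] turn -0.0419
```

Call:
carry_out:
  moves: [0, 0.008, 0.082, 0, -0.011, 0, 0.008, 0.082, 0, -0.011, 0, 0.009, 0.082, 0, -0.011, 0, 0.009, 0.082, 0, -0.011, 0, 0, 0, 0, 0, 0, 0, 0, 0, 0, 0, 0, 0, 0, 0, 0, 0, 0, 0, 0, 0, 0, 0, 0, 0, 0, 0, 0, 0, 0]

```text
clock: 37.15
position: [0.4923, -0.0262, 0.0424]
ee_rot: [-0.0, 0.999, -0.048, -0.0]
contact_force: [-0.7, 1.3, 0.8]
width: 0.0127
```

```bash
python3 t.py 2.4
```

```text
ang -5.46 polar -5.49 F [-0.66  1.31  0.8 ] Mz 0.174 torque_cw 0.081  rerr mm [0.21 0.03] z 0.0424
2.4 dx,dy cm [0.036] [0.312] turn -0.0419
```

Call:
carry_out:
  moves: [0, 0.011, 0.083, 0, -0.011, 0, 0.012, 0.083, 0, -0.011, 0, 0.012, 0.083, 0, -0.011, 0, 0.013, 0.083, 0, -0.011, 0, 0, 0, 0, 0, 0, 0, 0, 0, 0, 0, 0, 0, 0, 0, 0, 0, 0, 0, 0, 0, 0, 0, 0, 0, 0, 0, 0, 0, 0]

```text
clock: 38.15
position: [0.4928, -0.0229, 0.0424]
ee_rot: [-0.0, 0.998, -0.07, -0.0]
contact_force: [-2.2, 1.2, 0.5]
width: 0.0128
```

```bash
python3 t.py 2.4
```

```text
ang -7.98 polar -8.05 F [-2.22  1.21  0.54] Mz 0.137 torque_cw 0.071  rerr mm [0.23 0.06] z 0.0424
2.4 dx,dy cm [0.05] [0.31] turn -0.0419
```

Call:
carry_out:
  moves: [0, 0.01, 0.082, 0, -0.011, 0, 0.012, 0.082, 0, -0.011, 0, 0.014, 0.082, 0, -0.011, 0, 0.014, 0.082, 0, -0.011, 0, 0, 0, 0, 0, 0, 0, 0, 0, 0, 0, 0, 0, 0, 0, 0, 0, 0, 0, 0, 0, 0, 0, 0, 0, 0, 0, 0, 0, 0]

```text
clock: 39.15
position: [0.4933, -0.0196, 0.0424]
ee_rot: [-0.0, 0.996, -0.092, -0.0]
contact_force: [-4.1, 2.1, 0.5]
width: 0.0124
```

```bash
python3 t.py 2.4
```

```text
ang -10.50 polar -10.63 F [-4.12  2.07  0.54] Mz 0.194 torque_cw 0.099  rerr mm [0.27 0.12] z 0.0424
2.4 dx,dy cm [0.064] [0.308] turn -0.0419
```

Call:
carry_out:
  moves: [0, 0, 0.08, 0, -0.011, 0, 0.006, 0.08, 0, -0.011, 0, 0.016, 0.08, 0, -0.011, 0, 0.017, 0.08, 0, -0.011, 0, 0, 0, 0, 0, 0, 0, 0, 0, 0, 0, 0, 0, 0, 0, 0, 0, 0, 0, 0, 0, 0, 0, 0, 0, 0, 0, 0, 0, 0]

```text
clock: 40.15
position: [0.494, -0.0164, 0.0424]
ee_rot: [-0.0, 0.994, -0.113, -0.0]
contact_force: [-3.7, 3.2, 0.1]
width: 0.0125
```

```bash
python3 t.py 2
```

```text
ang -13.02 polar -13.10 F [-3.71  3.24  0.08] Mz 0.341 torque_cw 0.168  rerr mm [0.24 0.06] z 0.0424
2.0 dx,dy cm [0.063] [0.254] turn -0.0349
```

Call:
carry_out:
  moves: [0, 0, 0.066, 0, -0.0087, 0, 0.01, 0.066, 0, -0.0087, 0, 0.015, 0.066, 0, -0.0087, 0, 0.015, 0.066, 0, -0.0087, 0, 0, 0, 0, 0, 0, 0, 0, 0, 0, 0, 0, 0, 0, 0, 0, 0, 0, 0, 0, 0, 0, 0, 0, 0, 0, 0, 0, 0, 0]

```text
clock: 41.15
position: [0.4946, -0.0139, 0.0425]
ee_rot: [0.0, 0.991, -0.131, 0.0]
contact_force: [-1.6, 2.6, -0.6]
width: 0.0126
```

```bash
python3 t.py 1.5
```

```text
ang -15.01 polar -15.11 F [-1.61  2.57 -0.57] Mz 0.307 torque_cw 0.153  rerr mm [0.24 0.07] z 0.0425
1.5 dx,dy cm [0.053] [0.189] turn -0.0262
```

Call:
carry_out:
  moves: [0, 0.013, 0.048, 0, -0.0045, 0, 0.013, 0.048, 0, -0.0045, 0, 0.014, 0.048, 0, -0.0045, 0, 0.014, 0.048, 0, -0.0045, 0, 0, 0, 0, 0, 0, 0, 0, 0, 0, 0, 0, 0, 0, 0, 0, 0, 0, 0, 0, 0, 0, 0, 0, 0, 0, 0, 0, 0, 0]

```text
clock: 42.15
position: [0.495, -0.0121, 0.0425]
ee_rot: [0.0, 0.99, -0.14, 0.0]
contact_force: [-1.9, -1.4, -0.7]
width: 0.0127
```

```bash
python3 t.py 1.5
```

```text
ang -16.04 polar -16.50 F [-1.85 -1.43 -0.73] Mz -0.038 torque_cw 0.104  rerr mm [0.31 0.53] z 0.0425
1.5 dx,dy cm [0.057] [0.188] turn -0.0262
```

Call:
carry_out:
  moves: [0, 0.011, 0.043, 0, -0.006, 0, 0.012, 0.043, 0, -0.006, 0, 0.012, 0.043, 0, -0.006, 0, 0.012, 0.043, 0, -0.006, 0, 0, 0, 0, 0, 0, 0, 0, 0, 0, 0, 0, 0, 0, 0, 0, 0, 0, 0, 0, 0, 0, 0, 0, 0, 0, 0, 0, 0, 0]

```text
clock: 43.15
position: [0.4956, -0.0103, 0.0425]
ee_rot: [0.0, 0.988, -0.151, 0.0]
contact_force: [-1.7, -2.0, -0.5]
width: 0.0127
```

```bash
python3 t.py 1.5
```

```text
ang -17.42 polar -17.96 F [-1.74 -2.   -0.5 ] Mz -0.008 torque_cw 0.174  rerr mm [0.31 0.64] z 0.0425
1.5 dx,dy cm [0.061] [0.187] turn -0.0262
```

Call:
carry_out:
  moves: [0, 0.014, 0.047, 0, -0.0065, 0, 0.015, 0.047, 0, -0.0065, 0, 0.015, 0.047, 0, -0.0065, 0, 0.015, 0.047, 0, -0.0065, 0, 0, 0, 0, 0, 0, 0, 0, 0, 0, 0, 0, 0, 0, 0, 0, 0, 0, 0, 0, 0, 0, 0, 0, 0, 0, 0, 0, 0, 0]

```text
clock: 44.15
position: [0.4962, -0.0084, 0.0425]
ee_rot: [0.0, 0.986, -0.164, 0.0]
contact_force: [0.2, -1.7, -1.6]
width: 0.013
```

```bash
python3 t.py 1.5
```

```text
ang -18.91 polar -19.49 F [ 0.18 -1.73 -1.57] Mz -0.080 torque_cw 0.037  rerr mm [0.33 0.68] z 0.0425
1.5 dx,dy cm [0.066] [0.185] turn -0.0262
```

Call:
carry_out:
  moves: [0, 0.016, 0.046, 0, -0.0068, 0, 0.016, 0.046, 0, -0.0068, 0, 0.017, 0.046, 0, -0.0068, 0, 0.017, 0.046, 0, -0.0068, 0, 0, 0, 0, 0, 0, 0, 0, 0, 0, 0, 0, 0, 0, 0, 0, 0, 0, 0, 0, 0, 0, 0, 0, 0, 0, 0, 0, 0, 0]

```text
clock: 45.15
position: [0.4968, -0.0065, 0.0425]
ee_rot: [0.0, 0.984, -0.178, 0.0]
contact_force: [1.0, -1.2, -0.1]
width: 0.0127
```

```bash
python3 t.py 1.5
```

```text
ang -20.47 polar -21.03 F [ 0.99 -1.2  -0.13] Mz 0.081 torque_cw 0.138  rerr mm [0.3  0.67] z 0.0425
1.5 dx,dy cm [0.071] [0.183] turn -0.0262
```

Call:
carry_out:
  moves: [0, 0.018, 0.046, 0, -0.0065, 0, 0.018, 0.046, 0, -0.0065, 0, 0.018, 0.046, 0, -0.0065, 0, 0.018, 0.046, 0, -0.0065, 0, 0, 0, 0, 0, 0, 0, 0, 0, 0, 0, 0, 0, 0, 0, 0, 0, 0, 0, 0, 0, 0, 0, 0, 0, 0, 0, 0, 0, 0]

```text
clock: 46.15
position: [0.4975, -0.0047, 0.0425]
ee_rot: [0.0, 0.982, -0.19, 0.0]
contact_force: [2.2, -2.2, -1.6]
width: 0.0128
```

```bash
python3 t.py 1.5
```

```text
ang -21.95 polar -22.52 F [ 2.22 -2.23 -1.57] Mz 0.073 torque_cw 0.164  rerr mm [0.25 0.71] z 0.0425
1.5 dx,dy cm [0.076] [0.181] turn -0.0262
```

Call:
carry_out:
  moves: [0, 0.02, 0.045, 0, -0.0065, 0, 0.02, 0.045, 0, -0.0065, 0, 0.02, 0.045, 0, -0.0065, 0, 0.02, 0.045, 0, -0.0065, 0, 0, 0, 0, 0, 0, 0, 0, 0, 0, 0, 0, 0, 0, 0, 0, 0, 0, 0, 0, 0, 0, 0, 0, 0, 0, 0, 0, 0, 0]

```text
clock: 47.15
position: [0.4983, -0.0029, 0.0425]
ee_rot: [0.0, 0.979, -0.203, 0.0]
contact_force: [2.9, -2.4, -1.6]
width: 0.0122
```

```bash
python3 t.py 1.5
```

```text
ang -23.45 polar -24.00 F [ 2.88 -2.35 -1.65] Mz 0.103 torque_cw 0.176  rerr mm [0.26 0.67] z 0.0425
1.5 dx,dy cm [0.08] [0.179] turn -0.0262
```

Call:
carry_out:
  moves: [0, 0.022, 0.045, 0, -0.0065, 0, 0.022, 0.045, 0, -0.0065, 0, 0.022, 0.045, 0, -0.0065, 0, 0.022, 0.045, 0, -0.0065, 0, 0, 0, 0, 0, 0, 0, 0, 0, 0, 0, 0, 0, 0, 0, 0, 0, 0, 0, 0, 0, 0, 0, 0, 0, 0, 0, 0, 0, 0]

```text
clock: 48.15
position: [0.499, -0.0011, 0.0424]
ee_rot: [0.0, 0.976, -0.216, -0.0]
contact_force: [3.0, -1.7, -0.2]
width: 0.0126
```

```bash
python3 t.py 1.5
```

```text
ang -24.94 polar -25.49 F [ 2.97 -1.73 -0.18] Mz 0.100 torque_cw 0.121  rerr mm [0.25 0.68] z 0.0424
1.5 dx,dy cm [0.085] [0.177] turn -0.0262
```

Call:
carry_out:
  moves: [0, 0.023, 0.044, 0, -0.0065, 0, 0.023, 0.044, 0, -0.0065, 0, 0.023, 0.044, 0, -0.0065, 0, 0.023, 0.044, 0, -0.0065, 0, 0, 0, 0, 0, 0, 0, 0, 0, 0, 0, 0, 0, 0, 0, 0, 0, 0, 0, 0, 0, 0, 0, 0, 0, 0, 0, 0, 0, 0]

```text
clock: 49.15
position: [0.4999, 0.0007, 0.0424]
ee_rot: [0.0, 0.974, -0.229, -0.0]
contact_force: [1.6, -1.6, -0.6]
width: 0.013
```

```bash
python3 t.py 1.5
```

```text
ang -26.43 polar -27.01 F [ 1.6  -1.55 -0.61] Mz 0.106 torque_cw 0.156  rerr mm [0.31 0.7 ] z 0.0424
1.5 dx,dy cm [0.09] [0.175] turn -0.0262
```

Call:
carry_out:
  moves: [0, 0.024, 0.044, 0, -0.0065, 0, 0.024, 0.044, 0, -0.0065, 0, 0.024, 0.044, 0, -0.0065, 0, 0.024, 0.044, 0, -0.0065, 0, 0, 0, 0, 0, 0, 0, 0, 0, 0, 0, 0, 0, 0, 0, 0, 0, 0, 0, 0, 0, 0, 0, 0, 0, 0, 0, 0, 0, 0]

```text
clock: 50.15
position: [0.5008, 0.0024, 0.0424]
ee_rot: [0.0, 0.97, -0.241, -0.0]
contact_force: [0.5, -3.5, 0.5]
width: 0.0128
```

```bash
python3 t.py 1.5
```

```text
ang -27.92 polar -28.43 F [ 0.5  -3.5   0.48] Mz 0.211 torque_cw 0.425  rerr mm [0.24 0.64] z 0.0424
1.5 dx,dy cm [0.094] [0.172] turn -0.0262
```

Torque has risen to 0.43 N m, so this looks like the stop. Loading it gently.

Call:
carry_out:
  moves: [0, 0.005, 0.009, 0, 0, 0, 0.005, 0.009, 0, 0, 0, 0.005, 0.009, 0, 0, 0, 0.005, 0.009, 0, 0, 0, 0, 0, 0, 0, 0, 0, 0, 0, 0, 0, 0, 0, 0, 0, 0, 0, 0, 0, 0, 0, 0, 0, 0, 0, 0, 0, 0, 0, 0]

```text
clock: 51.15
position: [0.5009, 0.0025, 0.0424]
ee_rot: [0.0, 0.97, -0.241, -0.0]
contact_force: [0.5, -4.9, 0.1]
width: 0.0126
```

```bash
python3 t.py 1.5
```

```text
ang -27.92 polar -28.61 F [ 0.53 -4.88  0.14] Mz 0.086 torque_cw 0.389  rerr mm [0.36 0.83] z 0.0424
1.5 dx,dy cm [0.094] [0.172] turn -0.0262
```

Call:
carry_out:
  moves: [0, 0.008, 0.015, 0, -0.0022, 0, 0.008, 0.015, 0, -0.0022, 0, 0.008, 0.015, 0, -0.0022, 0, 0.008, 0.015, 0, -0.0022, 0, 0, 0, 0, 0, 0, 0, 0, 0, 0, 0, 0, 0, 0, 0, 0, 0, 0, 0, 0, 0, 0, 0, 0, 0, 0, 0, 0, 0, 0]

```text
clock: 52.15
position: [0.5011, 0.0031, 0.0424]
ee_rot: [0.0, 0.969, -0.245, -0.0]
contact_force: [0.1, -5.9, -0.3]
width: 0.0124
```

```bash
python3 t.py 1.5
```

```text
ang -28.39 polar -29.06 F [ 0.1  -5.87 -0.32] Mz 0.232 torque_cw 0.614  rerr mm [0.32 0.83] z 0.0424
1.5 dx,dy cm [0.096] [0.171] turn -0.0262
```

Call:
carry_out:
  moves: [0, 0.008, 0.014, 0, -0.0022, 0, 0.008, 0.014, 0, -0.0022, 0, 0.008, 0.014, 0, -0.0022, 0, 0.008, 0.014, 0, -0.0022, 0, 0, 0, 0, 0, 0, 0, 0, 0, 0, 0, 0, 0, 0, 0, 0, 0, 0, 0, 0, 0, 0, 0, 0, 0, 0, 0, 0, 0, 0]

```text
clock: 53.15
position: [0.5014, 0.0035, 0.0424]
ee_rot: [0.001, 0.968, -0.249, -0.0]
contact_force: [-0.2, -5.2, -0.2]
width: 0.0126
```

```bash
for i in 1 2; do python3 t.py; done; python3 -c "
from h import *
t=np.radians([-28.9,-19.5]);print(-7.5*np.diff(np.cos(t)),-7.5*np.diff(np.sin(t)))"
```

```text
ang -28.88 polar -29.44 F [-0.2  -5.2  -0.22] Mz 0.262 torque_cw 0.609  rerr mm [0.26 0.7 ] z 0.0424
ang -28.88 polar -29.44 F [-0.2  -5.2  -0.22] Mz 0.262 torque_cw 0.609  rerr mm [0.26 0.7 ] z 0.0424
[-0.50382723] [-1.12106643]
```

Call:
carry_out:
  moves: [0, 0.006, 0.011, 0, -0.002, 0, 0.006, 0.011, 0, -0.002, 0, 0.006, 0.011, 0, -0.002, 0, 0.003, 0.006, 0, 0, 0, 0, 0, 0, 0, 0, 0, 0, 0, 0, 0, 0, 0, 0, 0, 0, 0, 0, 0, 0, 0, 0, 0, 0, 0, 0, 0, 0, 0, 0]

```text
clock: 54.15
position: [0.5016, 0.0038, 0.0424]
ee_rot: [0.001, 0.968, -0.252, -0.0]
contact_force: [-0.9, -5.1, -0.1]
width: 0.0127
```

```bash
python3 t.py; python3 -c "
from h import *
manip.get_image('top')"; python3 t.py
```

```text
ang -29.20 polar -29.72 F [-0.94 -5.12 -0.14] Mz 0.253 torque_cw 0.622  rerr mm [0.23 0.66] z 0.0424
ang -29.20 polar -29.71 F [-0.38 -6.56  0.54] Mz 0.277 torque_cw 0.719  rerr mm [0.22 0.64] z 0.0424
```

Call:
carry_out:
  moves: [0, 0.009, 0.017, 0, -0.0026, 0, 0.009, 0.017, 0, -0.0026, 0, 0.009, 0.017, 0, -0.0026, 0, 0.009, 0.017, 0, -0.0026, 0, 0, 0, 0, 0, 0, 0, 0, 0, 0, 0, 0, 0, 0, 0, 0, 0, 0, 0, 0, 0, 0, 0, 0, 0, 0, 0, 0, 0, 0]

```text
clock: 55.2
position: [0.5019, 0.0044, 0.0424]
ee_rot: [0.001, 0.966, -0.257, -0.0]
contact_force: [-0.6, -6.3, -1.1]
width: 0.0127
```

```bash
python3 t.py; python3 -c "
from h import *
manip.get_image('top')"; python3 t.py
```

```text
ang -29.76 polar -30.20 F [-0.64 -6.25 -1.13] Mz 0.376 torque_cw 0.806  rerr mm [0.18 0.55] z 0.0424
ang -29.77 polar -30.18 F [-1.45 -5.57  0.56] Mz 0.368 torque_cw 0.784  rerr mm [0.16 0.53] z 0.0424
```

The torque reads 0.78–0.81 N m, held against the stop. Now I turn back into the play and lift off.

Call:
carry_out:
  moves: [0, -0.133, -0.25, 0, 0.035, 0, -0.127, -0.253, 0, 0.036, 0, -0.12, -0.253, 0, 0.036, 0, -0.107, -0.254, 0, 0.036, 0, 0, 0, 0, 0, 0, 0, 0, 0.1, 0, 0, 0, 0, 0.2, 0, 0, 0, 0, 0.3, 0, 0, 0, 0, 0.3, 0, 0, 0, 0, 0.3, 0]

```text
clock: 56.25
position: [0.4973, -0.0049, 0.0547]
ee_rot: [-0.0, 0.982, -0.188, -0.0]
contact_force: [0.2, -0.2, -1.8]
width: 0.0126
```

```bash
python3 t.py
```

```text
ang -21.67 polar -22.32 F [ 0.19 -0.19 -1.82] Mz 0.020 torque_cw 0.028  rerr mm [0.19 0.84] z 0.0547
```

Call:
carry_out:
  moves: [0, 0, 0, 1.2, 0, 0, 0, 0, 1.6, 0, 0, 0, 0, 1.5, 0, 0, -0.15, -1.6, 0, 0.06, 0, -0.15, -2.5, 0, 0.06, 0, -0.15, -2.8, 0, 0.06, 0, -0.15, -2.8, 0, 0.06, 0, -0.15, -2.8, 0, 0.06, 0, -0.15, -2.8, 0, 0.06, 0, -0.15, -2.8, 0, 0.06]

```text
clock: 57.25
position: [0.4867, -0.187, 0.0977]
ee_rot: [-0.0, 1.0, 0.022, 0.0]
contact_force: [0.7, -0.1, -2.7]
width: 0.0128
```

Call:
carry_out:
  moves: [0, -0.125, -2.8, 0, 0.043, 0, -0.125, -2.8, 0, 0.043, 0, -0.125, -2.3, 0, 0.043, 0, -0.125, -1.5, 0, 0.043, 0, 0, 0, -1.3, 0, 0, 0, 0, -1.5, 0, 0, 0, 0, -1.5, 0, 0, 0, 0, -1.5, 0, 0, 0, 0, -1, 0, 0, 0, 0, -0.6, 0]

```text
clock: 58.25
position: [0.4816, -0.2798, 0.0227]
ee_rot: [-0.0, 0.994, 0.107, -0.0]
contact_force: [1.0, 0.2, -2.1]
width: 0.0123
```

```bash
python3 t.py; python3 -c "
from h import *
st()"
```

```text
ang 12.25 polar 70.93 F [ 0.95  0.24 -2.09] Mz -0.002 torque_cw 0.213  rerr mm [ -11.87 -230.44] z 0.0227
clock 58.25
position [ 0.4816 -0.2798  0.0227]
ee_rot [-4.000e-04  9.943e-01  1.067e-01 -4.000e-04]
contact_force [ 0.9524  0.2358 -2.0936]
moment [-0.0381  0.0528 -0.0015]
width 0.0123
qpos [-0.6511  0.4443  1.8289  0.      0.8695  0.7059]
```

Call:
carry_out:
  moves: [0, 0, 0, -0.5, 0, 0, 0, 0, -0.4, 0, 0, 0, 0, -0.3, 0, 0, 0, 0, -0.2, 0, 0, 0, 0, -0.1, 0, 0, 0, 0, -0.1, 0, 0, 0, 0, -0.1, 0, 0, 0, 0, 0, 0, 0, 0, 0, 0, 0, 0, 0, 0, 0, 0]

```text
clock: 59.25
position: [0.482, -0.2801, 0.0065]
ee_rot: [0.0, 0.994, 0.107, 0.0]
contact_force: [-0.1, 0.1, -1.7]
width: 0.0128
```

```bash
python3 t.py
```

```text
ang 12.25 polar 71.03 F [-0.1   0.07 -1.72] Mz 0.057 torque_cw 0.027  rerr mm [ -11.5  -230.79] z 0.0065
```

Down another 1 mm, release to 40%, and rise.

Call:
carry_out:
  moves: [0, 0, 0, -0.06, 0, 0, 0, 0, -0.04, 0, 0, 0, 0, 0, 0, 15, 0, 0, 0, 0, 25, 0, 0, 0, 0, 35, 0, 0, 0, 0, 45, 0, 0, 0, 0, 50, 0, 0, 0, 0, 50, 0, 0, 0, 0, 50, 0, 0, 0, 0]

```text
clock: 60.25
position: [0.482, -0.2801, 0.0054]
ee_rot: [0.0, 0.994, 0.107, 0.0]
contact_force: [-0.1, 0.5, 0.0]
width: 0.0426
```

Call:
carry_out:
  moves: [50, 0, 0, 0.5, 0, 50, 0, 0, 1, 0, 50, 0, 0, 1.5, 0, 50, 0, 0, 2, 0, 50, 0, 0, 2.5, 0, 50, 0, 0, 2.5, 0, 50, -1, 2, 2.5, 0, 50, -1, 4, 2, 0, 50, -1, 4.5, 1, 0, 50, -1, 4, 0, 0]

```text
clock: 61.25
position: [0.4425, -0.1341, 0.163]
ee_rot: [0.001, 0.994, 0.106, 0.002]
contact_force: [0.6, 0.4, -1.1]
width: 0.0424
```

Call:
carry_out:
  moves: [50, -1.5, 4.5, 0, 0, 50, -1.5, 4.5, 0, 0, 50, -1.5, 4.5, 0, 0, 50, -1.5, 4.5, 0, 0, 50, -1.5, 4.5, 0, 0, 50, -1, 4.5, 0, 0, 50, 0, 4.5, 0, 0, 50, 0, 3, 0, 0, 50, 0, 0, 0, 0, 50, 0, 0, 0, 0]

```text
clock: 62.25
position: [0.3567, 0.2101, 0.1609]
ee_rot: [0.0, 0.994, 0.108, 0.0]
contact_force: [-0.4, -0.3, 0.3]
width: 0.0427
```

Run:
```python
from h import *
s=st(); a=manip.get_image("top"); np.save("end.npy",a)
x=cv2.resize(a[175:265,222:372],(750,450),interpolation=3); cv2.imwrite("pics/end.png",x[:,:,::-1])
```

```text
clock 62.25
position [0.3567 0.2101 0.1609]
ee_rot [3.000e-04 9.942e-01 1.078e-01 3.000e-04]
contact_force [-0.4333 -0.3206  0.2717]
moment [-0.0377 -0.0023 -0.0078]
width 0.0427
qpos [ 3.6460e-01  8.8800e-02  1.9349e+00 -8.0000e-04  1.1175e+00  1.7197e+00]
```

View pics/end.png

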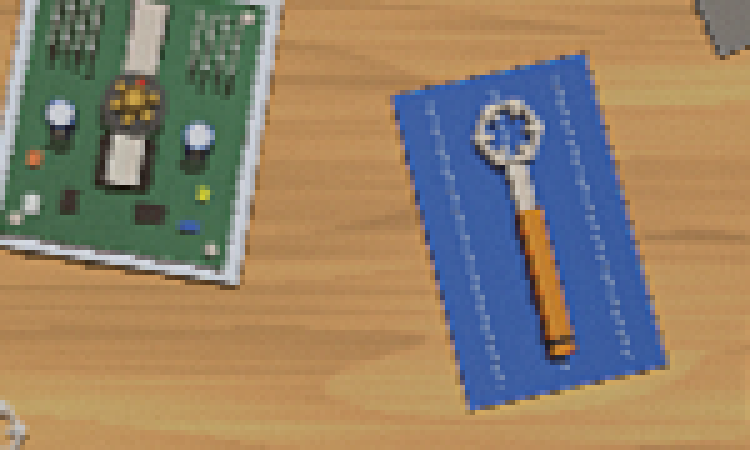

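The spanner lies flat along the middle of the mat, ring at (508,133) and grip end at (562,355). The caps are at (60,113) and (198,135) as before. The red lobe is at (141,82), about 140° clockwise of where it started, within the expected 103–155°.

```bash
python3 -c "
from h import *
print(manip.sign_off())"
```

```text
the job is handed in; nothing more can be done
None
```

The bolt is tightened to its stop with the orange-handled spanner. The spanner lies flat in the middle of the blue mat, and the job was handed in at about 62 s.

- **Turning:** I took the spanner from the mat, seated it fully and tightened the bolt in three swings of about 50°, 66° and 46°. Before each lift I turned back about 6–8°, and both re-seats went in with under 3 N of force.
- **Stop:** In the last swing I moved 1.5–2.6° at a time. The torque rose from the running value of about 0.15 N m to 0.43 N m at a spanner angle of about -28°.
- **Final pull:** I loaded the stop in small steps. The last two readings were 0.81 and 0.78 N m, and no reading went above 0.81 N m. Readings scatter by about 0.05–0.1 N m. The force at the handle was only about 6 N, because the gripper's own twist supplied the rest.
- **Last checks:** The final top view shows the spanner centred along the mat and both capacitors where they were. The red lobe had turned about 140° clockwise, within the expected 103–155°. The gripper was clear and the force near zero.
- **Not checked:** There was no direct reading of the bolt's angle, and the peak torque between readings was not recorded. I did not look again at the tray, the phone or the rest of the table in the final picture.

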